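# Set the stop block on the mug-handle length jig

### The arm

A 6-joint arm with a two-finger parallel gripper is mounted at the origin on the work surface. World frame = base frame: x ahead of the robot, y to its left, z up, the work surface at z = 0. Lengths are in m, angles in rad, forces in N, time in s.
With the tool pointing down it reaches from about 0.3 to 0.825 m from the base axis. Payload 5.4 kg.
Tool frame: the origin (TCP) lies on the centre line of the jaws, within the pads' length; the fingertips stand 11 mm ahead of it and the grasp point (between the pads) lies 8 mm behind it (env.finger_overhang is the distance from the TCP to the fingertips, in m); z points along the fingers, y is the direction in which the jaws open and shut (so a half turn about z gives the same grasp; the last joint's range is limited). The gripper opens to 92 mm and grips with 3 to 60 N. Pads are 20 mm wide; open, the fingers measure 128 mm over their backs; the gripper's body (75 mm by 189 mm) begins 69 mm behind the grasp point.
Start: joints at [-1.4, 0.158, 1.597, -0, 1.386, -0.21], TCP at [0.214, -0.534, 0.2] pointing down, gripper open.
Joint ranges: [-2.91, 2.91], [-0.94, 2.29], [0.18, 2.7], [-1.29, 4.43], [0.17, 2.64], [-3, 3]. Speed limits (rad/s): [2.57, 2.57, 3.14, 3.14, 3.14, 3.14].

### API

Orientations are given as a unit quaternion [w, x, y, z].
In Python, from rig import env gives the robot as it stands.
- The arm moves only by the shell command python3 -m crank 'ROWS'. ROWS is JSON, a list of rows, each an object with "linear": the shift along the tool's x, y, z in cm, a list of three; "delta_rot": the turn, a rotation vector about the tool's x, y, z in rad, a list of three; "fingers": the opening, from -1 (shut) to 1 (fully open). In form: [{"linear": [x, y, z], "delta_rot": [ax, ay, az], "fingers": fingers}, ...]. A call has 1 to 12 rows; each row is the pose to reach, as a shift and turn from the pose commanded when the call began, along the tool's axes at that moment; what a row does not reach only later rows make up. A row lasts 1/8 s, in which the tool goes at most 62.5 mm and 10.7 degrees, less where a joint would pass 70% of its speed; a pose out of reach is approached as far as the arm can. A call with a gripper value outside its range is refused whole. The fingers move at their own pace and stop on an object; the grip force is fixed at half the most. Time passes only in rows, so rows that repeat a pose let the fingers close. It gives the time, the measured TCP pose, the force and the opening at its end, in the units of the state.
- env.sense(): the state, without advancing time (a new reading comes with each control period).
- env.read_camera(name): name is "scene" or "top" or "wrist"; returns a dict with "image" (420x560x3 uint8, blue, green, red), "K" (3x3 intrinsics, pixels), "k1" (the pictures are not rectified: a ray, as slopes to the right and down, at radius r is drawn at 1 + k1 r^2 times it, then the intrinsics apply), "eye" and "attitude" of the camera in the world. Camera axes: x right, y down, z forward; pixel columns grow to the right and rows downward; lengths in m; the calibration is good to about 2 mm. A picture is of the moment at which its call begins. There is no depth.
- env.job_done(): hands the job in, once; it reports no verdict.
The state is a dict: "clock": time; "qpos": joint angles; "joint_vel": joint speeds; "tau": joint torques, N m; "ee_pos": TCP position; "orientation": TCP orientation; "wrist_force": force on the tool from outside, world axes, zero at the start; "torque": the same for the moment, N m; "finger_gap": finger opening in m.
Only numpy, scipy, OpenCV 4.12 (cv2) and the standard library are available. Lean on these libraries where they do the work, as an engineer would, in place of code of your own. Each camera call takes 0.05 s, during which the arm holds its last target.

### The job

Set up the jig for cutting mug handles to length: lift the bored wooden stop block out of its rack by its two ends, stand it on the clear strip of table and let go, then take it afresh across its sides. Thread it onto the jig's bar from the free end without forcing it, slide it along until its middle is right above the dark line across the base board, stop there, and only then let go, leaving it hanging upright on the bar. Leave everything else where it is.

Things in the scene. Friction and masses are not known exactly. Their poses are not given: they have to be found in the camera images.
- block_center (a point): Centre (half-way up) of the loose stop block: pale wood, 60 mm long (x), 46 mm wide (y), 60 mm tall (z, up), 0.11 to 0.22 kg, the same either end first. It starts upright in either bay of the rack, underside 30 mm above the table, its x along the rack's x; the bay walls hide its sides up to its top (3 mm play), so only its two end faces can be taken.
- block_bore (a point): Middle of the stop block's bore, 20 mm above its underside; x along the bore. The bore is square, 24 x 24 mm, right through along the block's x, with 3 mm chamfered mouths in the end faces; above it the block is solid for 28 mm. Hanging on the bar, the bore sits 2 mm below the bar's axis.
- rack: Fixed wooden rack with two bays side by side along its y (centres at y = +30 and -30 mm). Origin: centre of the underside. Floor 50 mm (x) x 128 mm (y) x 30 mm high; bay walls 44 mm long (x), 8 mm thick, tops 89 mm above the table. The bays are open at both ends (-x and +x), with room for fingers.
- jig: Fixed jig; origin: centre of the underside of its plywood base board, 130 mm (x) x 300 mm (y) x 18 mm. A level round aluminium bar, 20 mm in diameter, runs along y, axis 90 mm above the table at x = 0, held only by a post at its +y end (50 x 30 mm, face at y = +115 mm, top 118 mm above the table). The table between the jig and the rack is clear, at least 150 mm wide.
- bar_tip (a point): Middle of the free end of the bar (jig y = -115 mm), on its axis; axes as the jig's: +y runs along the bar towards the post. The last 20 mm taper to 8 mm in diameter.
- mark_on_bar (a point): The point on the bar's axis straight above the mark, a dark line 4 mm wide across the full width of the base board's top; axes as the jig's. It lies 95 to 170 mm from the bar's free end.
- former_center (a point): Bystander: the solid round-topped wooden block, 60 mm long, 44 mm wide, 46 mm tall, loose in the rack's other bay; this point is at its middle.
- mug_center (a point): Bystander: the loose terracotta mug straight ahead, beyond the clear strip, 80 mm wide, 92 mm tall, with one handle; this point is half-way up, on its axis.
- figure_center (a point): Bystander: loose grey clay figure beyond the rack, 76 mm wide, 110 mm tall; this point is half-way up, on its axis.
Things that resemble listed ones, but are neither listed nor needed, are in the scene too. What is shaped like the part that bears block_center but green or purple is not meant.

How it is judged:
On the way, in this order (a step that is already met when the one before it is completed fails the run):
1. the stop block is lifted out of the rack, its centre more than 100 mm above the table (height (world z) of block_center above 0.1 m), for 0.1 s.
2. the stop block stands upright on the table, let go (height (world z) of block_center below 0.036 m and angle between block_center's own z axis and vertical below 0.1 rad and contact force between the fingers and block below 0.1 N and linear speed of block below 0.02 m/s), for 0.2 s.
3. the stop block is threaded on the bar at its free end, held by the gripper (x of block_bore in the frame of mark_on_bar between -0.006 and 0.006 m and z of block_bore in the frame of mark_on_bar between -0.006 and 0.006 m and angle between the x axis of block_bore and the y axis of jig, either way round below 0.12 rad and y of block_bore in the frame of bar_tip above 0.03 m and contact force between the fingers and block above 0.5 N), for 0.1 s.
4. the stop block is stopped with its middle within 5 mm of the mark, still held (x of block_bore in the frame of mark_on_bar between -0.006 and 0.006 m and z of block_bore in the frame of mark_on_bar between -0.006 and 0.006 m and angle between the x axis of block_bore and the y axis of jig, either way round below 0.12 rad and y of block_bore in the frame of mark_on_bar between -0.005 and 0.005 m and contact force between the fingers and block above 0.5 N and linear speed of block below 0.01 m/s), for 0.2 s.
At the end, for the whole second after the job is handed in: The stop block is on the bar (bore within 6 mm of the bar's axis sideways and in height, within 0.12 rad of its direction), upright within 0.2 rad, its middle within 5 mm of the mark along the bar, let go and at rest (x of block_bore in the frame of mark_on_bar between -0.006 and 0.006 m and z of block_bore in the frame of mark_on_bar between -0.006 and 0.006 m and angle between the x axis of block_bore and the y axis of jig, either way round below 0.12 rad and y of block_bore in the frame of mark_on_bar between -0.005 and 0.005 m and angle between block_center's own z axis and vertical below 0.2 rad and contact force between the fingers and block below 0.1 N and linear speed of block below 0.01 m/s); the robot touches nothing.
It fails at once if the stop block is forced against the jig with more than 40 N (contact force between block and jig above 40 N).
It fails at once if the solid block, the mug or the figure is moved more than 30 mm (distance of any of former_center, mug_center, figure_center from where it was at the start of the episode above 0.03 m).
It also fails if it takes over 61 s, if anything falls off the work surface, if the arm or the gripper's body presses on something with over 40 N, if the wrist force passes 120 N, or if a joint passes its speed limit or range.

## Working session

There is one attempt and no reset: what is moved stays moved. The work goes in short steps, Python scripts to look and compute and a shell command to move; the robot and the scene stay as the last step left them, time stands still between calls to the robot, and variables do not carry over. Pictures are saved under pics/ and viewed, and the job is handed in when it is done.

```bash
ls; mkdir -p pics
python3 - <<'E'
from rig import env
import cv2,numpy as np
print(env.sense())
for n in ["scene","top","wrist"]:
    c=env.read_camera(n); cv2.imwrite(f"pics/{n}0.png",c["image"]); np.savez(f"pics/{n}0.npz",**c)
    print(n,c["K"],c["k1"],c["eye"],c["attitude"])
print(env.sense()["clock"], env.finger_overhang)
E
```

```text
pics
{'clock': 0.0, 'qpos': array([-1.40008454e+00,  1.59047613e-01,  1.59819283e+00,  1.98868188e-06,
        1.38619785e+00, -2.10077181e-01]), 'joint_vel': array([-1.40583981e-03,  3.18958745e-04, -3.48290639e-04, -1.21699044e-05,
       -4.55287815e-04,  7.85272908e-04]), 'tau': array([-2.50756530e-04, -3.85573733e+01, -3.22105336e+01,  7.00703915e-02,
        3.78866249e-02, -1.28612051e-04]), 'ee_pos': array([ 0.21358288, -0.53317375,  0.19883949]), 'orientation': array([-9.22621763e-04,  9.81929274e-01,  1.89246004e-01,  1.91394984e-05]), 'wrist_force': array([ 0.33133104, -0.49492649,  0.50718932]), 'torque': array([-0.0087787 , -0.00991191, -0.03843231]), 'finger_gap': 0.09217983572233479}
scene [[421.35155661   0.         275.54969806]
 [  0.         421.35155661 209.02613681]
 [  0.           0.           1.        ]] -0.09714771074286316 [1.44159049 0.30504031 0.7092022 ] [-0.23817077  0.46192847  0.75406256 -0.40160482]
top [[413.27350764   0.         284.06884229]
 [  0.         413.27350764 208.87335286]
 [  0.           0.           1.        ]] -0.00413273530814019 [ 0.49454534 -0.13033911  0.95967414] [-0.0640122   0.71138782 -0.69774399  0.05461811]
wrist [[323.89617602   0.         279.64230566]
 [  0.         323.89617602 207.00652439]
 [  0.           0.           1.        ]] -0.07371837205735655 [ 0.2745567  -0.5079896   0.38427393] [ 0.09822823  0.82240615 -0.55628819 -0.06740013]
0.15 0.011
```

View pics/scene0.png

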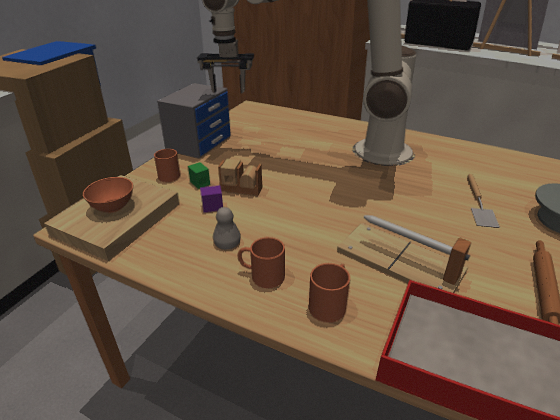

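View pics/top0.png

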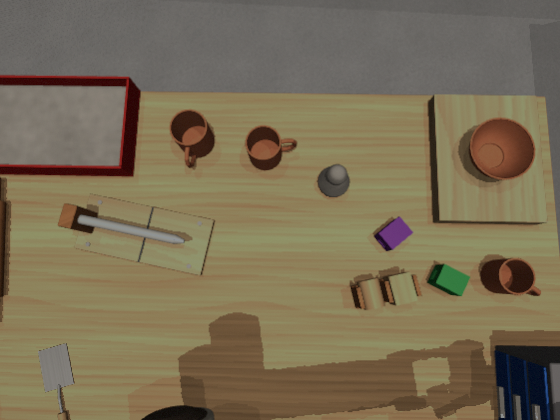

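View pics/wrist0.png

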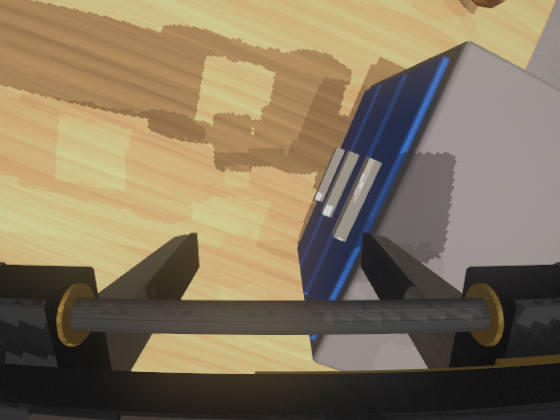

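The scene view shows the robot at the top, the rack with two wooden blocks at about (241,178), the jig at (405,245) and green/purple decoys at (200,175) and (212,198). In the top view the rack is at (387,291), with two blocks at (370,293) and (402,288). I'll enlarge both.

Run:
```python
import cv2,numpy as np
t=cv2.imread("pics/top0.png"); s=cv2.imread("pics/scene0.png")
a=cv2.resize(t[255:325,335:435],None,fx=6,fy=6,interpolation=cv2.INTER_CUBIC)
cv2.imwrite("pics/crop_top_rack.png",a)
b=cv2.resize(s[145:210,190:290],None,fx=6,fy=6,interpolation=cv2.INTER_CUBIC)
cv2.imwrite("pics/crop_scene_rack.png",b)
cv2.imwrite("pics/crop_top_jig.png",cv2.resize(t[180:290,50:230],None,fx=4.4,fy=4.4,interpolation=cv2.INTER_CUBIC))
```

```text
(no output)
```

View pics/crop_top_rack.png

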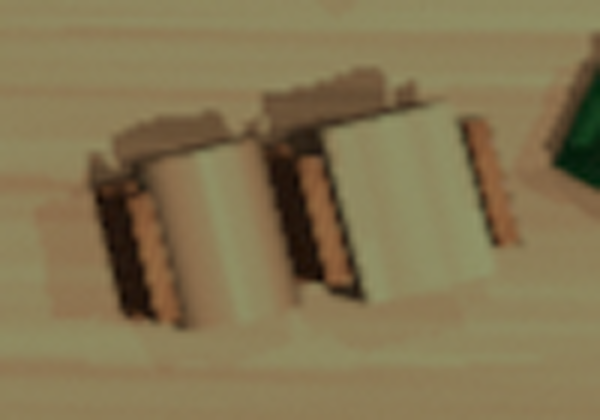

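View pics/crop_scene_rack.png

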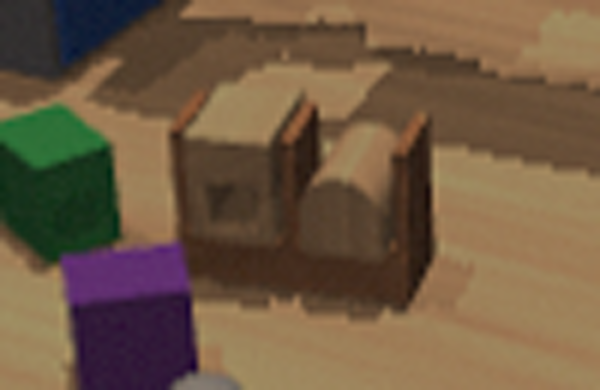

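View pics/crop_top_jig.png

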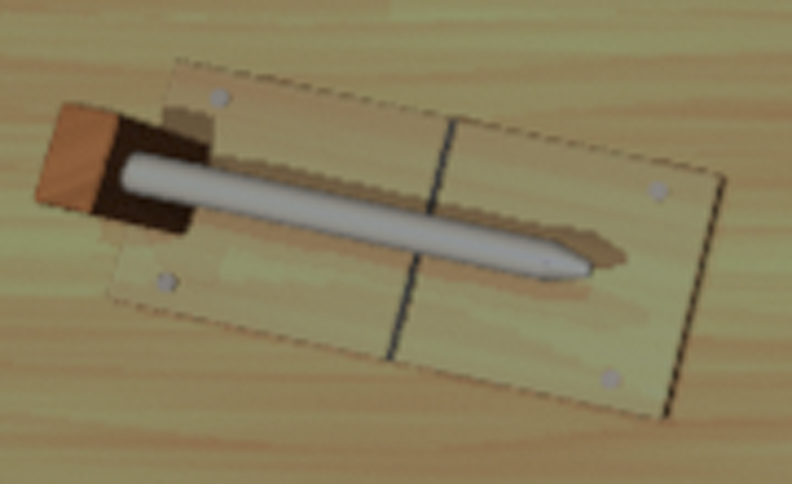

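Two candidates sit in the rack, in the top view. The one at (402,288) is pale and flat-topped, and the scene crop shows a square bore at about scene (229,178). The one at (370,293) is round-topped, so it's the former. The flat-topped block with the bore fits the description. Green (450,279) and purple (394,233) are decoys. Next I'll measure positions.

```bash
cat > h.py <<'E'
import cv2,numpy as np
from scipy.spatial.transform import Rotation as R
def Rot(q): return R.from_quat([q[1],q[2],q[3],q[0]]).as_matrix()
class Cam:
    def __init__(s,c):
        s.K=np.array(c["K"],float);s.d=np.array([float(c["k1"]),0,0,0]);s.e=np.array(c["eye"],float);s.R=Rot(np.array(c["attitude"]));s.im=np.array(c["image"])
    def ray(s,uv):
        p=cv2.undistortPoints(np.array(uv,float).reshape(-1,1,2),s.K,s.d).reshape(-1,2)
        r=np.c_[p,np.ones(len(p))]@s.R.T
        return r
    def plane(s,uv,z):
        r=s.ray(uv); return s.e+r*((z-s.e[2])/r[:,2])[:,None]
    def proj(s,X):
        X=np.array(X,float).reshape(-1,3)
        return cv2.projectPoints((X-s.e)@s.R,np.zeros(3),np.zeros(3),s.K,s.d)[0].reshape(-1,2)
def load(n): return Cam(dict(np.load(f"pics/{n}.npz")))
def tri(c1,u1,c2,u2):
    a=c1.ray([u1])[0];b=c2.ray([u2])[0]
    A=np.c_[a,-b];t=np.linalg.lstsq(A,c2.e-c1.e,rcond=None)[0]
    p,q=c1.e+a*t[0],c2.e+b*t[1]; return (p+q)/2,np.linalg.norm(p-q)
def ang(v): return np.degrees(np.arctan2(v[1],v[0]))
E
python3 - <<'E'
from h import *
np.set_printoptions(precision=4,suppress=True)
t=load("top0");s=load("scene0")
f=lambda p,o,k:(np.array(p,float)+.5)/k-.5+np.array(o)
blk=t.plane(f([(325,128),(448,103),(495,275),(365,300)],(335,255),6),.09)
print("block",blk,blk.mean(0)); 
for i in range(4): d=blk[(i+1)%4]-blk[i]; print(np.linalg.norm(d),ang(d))
j=t.plane(f([(178,60),(725,178),(665,417),(108,298)],(50,180),4.4),.018)
print("jig",j,j.mean(0))
for i in range(4): d=j[(i+1)%4]-j[i]; print(np.linalg.norm(d),ang(d))
m=t.plane(f([(453,120),(390,358)],(50,180),4.4),.018); print("mark",m,m.mean(0))
tip=t.plane(f([(590,268)],(50,180),4.4),.09);print("tip",tip)
y=(j[0]-j[1]+j[3]-j[2])[:2];y/=np.linalg.norm(y);print("yang",ang(y))
print("tip in jig",(tip[0]-j.mean(0))[:2]@y,(tip[0]-j.mean(0))[:2]@np.array([y[1],-y[0]]))
print("mark in jig",(m.mean(0)-j.mean(0))[:2]@y)
print("scene proj jig", s.proj(j), "mark",s.proj(m),"tip",s.proj(tip),"blk",s.proj(blk))
E
python3 - <<'E'
import cv2
s=cv2.imread("pics/scene0.png")
cv2.imwrite("pics/crop_scene_jig.png",cv2.resize(s[200:300,330:480],None,fx=5,fy=5,interpolation=cv2.INTER_CUBIC))
E
```

```text
block [[ 0.505  -0.337   0.09  ]
 [ 0.5144 -0.3796  0.09  ]
 [ 0.4565 -0.3939  0.09  ]
 [ 0.4473 -0.3494  0.09  ]] [ 0.4808 -0.365   0.09  ]
0.04362999464762196 -77.57973265715415
0.05961693460146793 -166.1279638581595
0.04547812530369899 101.74549216439914
0.05906315976775599 12.09572083326912
jig [[0.6829 0.3388 0.018 ]
 [0.625  0.044  0.018 ]
 [0.5007 0.0688 0.018 ]
 [0.5559 0.363  0.018 ]] [0.5911 0.2036 0.018 ]
0.3004663871580967 -101.10589046714102
0.1267044772858813 168.6953215317411
0.2992910220145813 79.38134319580065
0.12925096072596756 -10.774933923750138
mark [[0.6532 0.1894 0.018 ]
 [0.5279 0.2129 0.018 ]] [0.5905 0.2011 0.018 ]
tip [[0.5702 0.0935 0.09  ]]
yang 79.13724893720135
tip in jig -0.1120965018646616 0.00018294233167170286
mark in jig -0.002564224474281796
scene proj jig [[447.0411 295.772 ]
 [334.2603 244.8379]
 [358.5647 221.9811]
 [465.1585 264.9351]] mark [[386.3501 268.2786]
 [407.7803 241.8077]] tip [[362.1238 216.0575]] blk [[232.1642 168.6513]
 [218.7951 167.0497]
 [225.1966 158.2421]
 [238.6338 159.8592]]
```

View pics/crop_scene_jig.png

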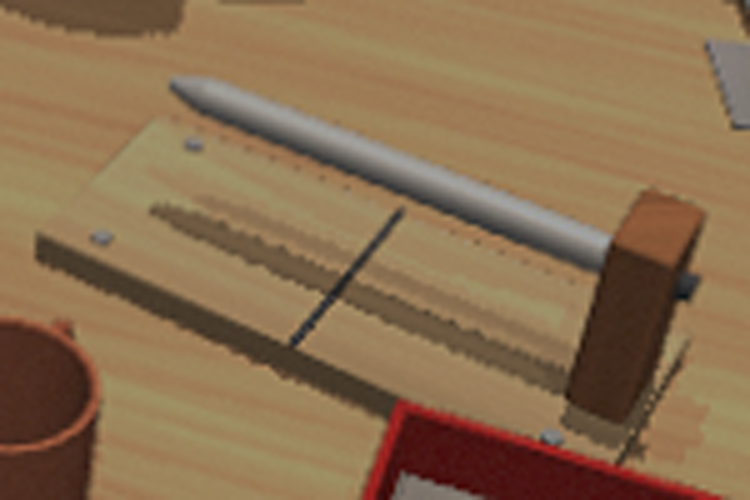

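The flat-topped block is confirmed at about (0.481,−0.365), x axis at about 12.5°. The scene-camera reprojections are uniformly about 2.5 px off, so I treat that as calibration bias and rely on the top view. Next: clearances and the first move.

```bash
cat >> h.py <<'E'
def plan(x,y,z,yaw):
    """target TCP pos, tool-y angle (deg) pointing down -> shift (cm), rotvec in tool frame"""
    from rig import env
    s=env.sense(); Rm=Rot(s["orientation"])
    c=np.radians(yaw); Y=np.array([np.cos(c),np.sin(c),0]);Z=np.array([0,0,-1.]);X=np.cross(Y,Z)
    T=np.c_[X,Y,Z]
    d=Rm.T@(np.array([x,y,z])-s["ee_pos"])*100
    rv=R.from_matrix(Rm.T@T).as_rotvec()
    print("shift cm",d.round(2),"rot",rv.round(4),"clock",s["clock"],"yawy",ang(Rm[:,1]).round(2),"gap",round(s["finger_gap"],4),"F",s["wrist_force"].round(2),"pos",s["ee_pos"].round(4))
E
python3 - <<'E'
from h import *
np.set_printoptions(precision=4,suppress=True)
t=load("top0")
print(t.plane([(376,232),(401,217),(413,232),(388,250)],.06))
print(t.plane([(430,285),(440,262),(470,275),(462,295)],.06))
print("fig,mug",t.plane([(335,175),(264,147)],.09))
# rack wall top direction
f=lambda p,o,k:(np.array(p,float)+.5)/k-.5+np.array(o)
w=t.plane(f([(303,157),(350,285),(465,120),(500,243),(130,195),(180,325),(485,117),(520,243),(325,155)],(335,255),6),.089)
print(ang(w[0]-w[1]),ang(w[2]-w[3]),ang(w[4]-w[5]),ang(w[6]-w[7]))
plan(0.481,-0.365,0.20,12.6)
E
```

```text
[[ 0.5995 -0.3184  0.06  ]
 [ 0.6336 -0.3737  0.06  ]
 [ 0.601  -0.3989  0.06  ]
 [ 0.5608 -0.3437  0.06  ]]
[[ 0.488  -0.4315  0.06  ]
 [ 0.5372 -0.4548  0.06  ]
 [ 0.5107 -0.5177  0.06  ]
 [ 0.4684 -0.4985  0.06  ]]
fig,mug [[ 0.7182 -0.2258  0.09  ]
 [ 0.7786 -0.0705  0.09  ]]
19.497487307681933 14.446749429270913 21.05183440860778 13.998766320864327
shift cm [31.08 -5.69 -0.08] rot [-0.0009 -0.0013 -1.4099] clock 0.15 yawy -68.18 gap 0.0916 F [0.52 0.7  0.04] pos [ 0.2136 -0.5333  0.1991]
```

```bash
python3 -m crank '[{"linear":[15,-3,0],"delta_rot":[0,0,-0.7],"fingers":1},{"linear":[31,-5.7,0],"delta_rot":[0,0,-1.41],"fingers":1},{"linear":[31,-5.7,0],"delta_rot":[0,0,-1.41],"fingers":1},{"linear":[31,-5.7,0],"delta_rot":[0,0,-1.41],"fingers":1},{"linear":[31,-5.7,0],"delta_rot":[0,0,-1.41],"fingers":1},{"linear":[31,-5.7,0],"delta_rot":[0,0,-1.41],"fingers":1},{"linear":[31,-5.7,0],"delta_rot":[0,0,-1.41],"fingers":1},{"linear":[31,-5.7,0],"delta_rot":[0,0,-1.41],"fingers":1},{"linear":[31,-5.7,0],"delta_rot":[0,0,-1.41],"fingers":1},{"linear":[31,-5.7,0],"delta_rot":[0,0,-1.41],"fingers":1}]'
python3 - <<'E'
from h import *
from rig import env
c=env.read_camera("wrist");cv2.imwrite("pics/w1.png",c["image"]);np.savez("pics/w1.npz",**c)
plan(0.481,-0.365,0.20,12.6)
C=Cam(c);print(C.proj([(0.5144,-.3796,.09),(.505,-.337,.09),(.4473,-.3494,.09),(.4565,-.3939,.09)]))
E
```

```text
clock: 1.4
ee_pos: [0.4802, -0.3656, 0.1996]
orientation: [-0.0, 0.626, 0.78, 0.0]
wrist_force: [-0.1, 0.4, -0.4]
finger_gap: 0.0921
shift cm [ 0.05  0.09 -0.04] rot [-0.0001 -0.0003 -0.0014] clock 1.45 yawy 12.52 gap 0.0919 F [ 0.18 -0.49 -0.38] pos [ 0.4802 -0.3657  0.1996]
[[311.91512749 223.77036527]
 [313.09112431 178.20960243]
 [248.83393206 177.76688062]
 [249.19562494 225.18974329]]
```

View pics/w1.png

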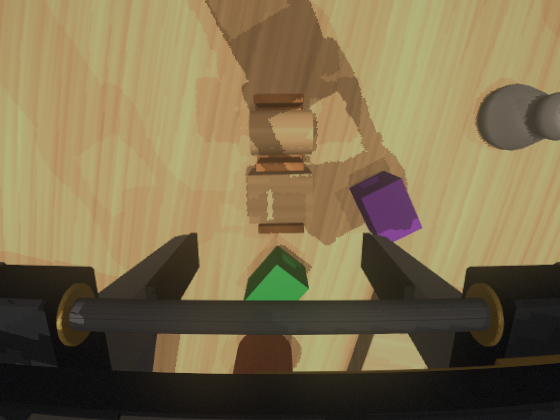

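The wrist picture shows the former at (283,130), the stop block at about (280,197), green at (278,275) and purple at (388,207). The corners from the top view reproject onto the block at columns 249–312. I'll zoom in to refine.

Run:
```python
import cv2
s=cv2.imread("pics/w1.png")
cv2.imwrite("pics/w1c.png",cv2.resize(s[85:245,220:350],None,fx=4.5,fy=4.5,interpolation=cv2.INTER_CUBIC)[:600])
cv2.imwrite("pics/w1c.png",cv2.resize(s[155:240,225:345],None,fx=6,fy=6,interpolation=cv2.INTER_CUBIC))
```

```text
(no output)
```

View pics/w1c.png

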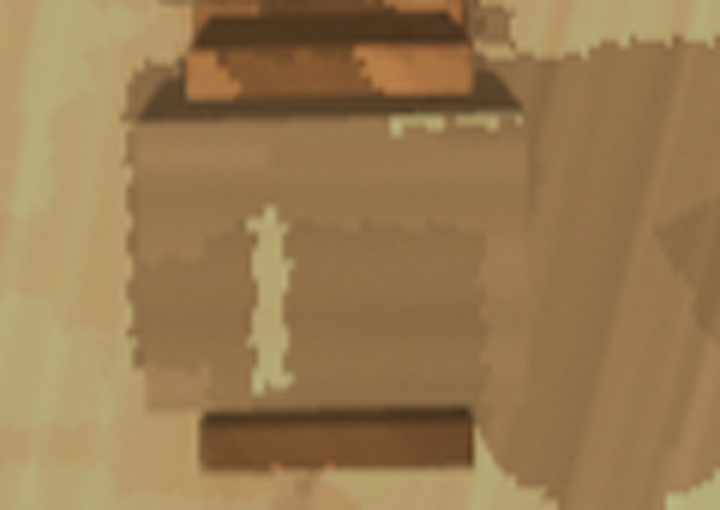

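The block's top spans columns 248–312, rows 175–223 and is aligned with the jaws to within about 0.5°. I'll descend, grip and check.

```bash
python3 -m crank '[{"linear":[0.2,0.1,5],"delta_rot":[0,0,0],"fingers":1},{"linear":[0.2,0.1,9],"delta_rot":[0,0,0],"fingers":1},{"linear":[0.2,0.1,12],"delta_rot":[0,0,0],"fingers":1},{"linear":[0.2,0.1,13.3],"delta_rot":[0,0,0],"fingers":1},{"linear":[0.2,0.1,13.3],"delta_rot":[0,0,0],"fingers":1}]'
python3 -m crank '[{"linear":[0,0,0],"delta_rot":[0,0,0],"fingers":0},{"linear":[0,0,0],"delta_rot":[0,0,0],"fingers":0},{"linear":[0,0,0],"delta_rot":[0,0,0],"fingers":-1},{"linear":[0,0,0],"delta_rot":[0,0,0],"fingers":-1},{"linear":[0,0,0],"delta_rot":[0,0,0],"fingers":-1},{"linear":[0,0,0],"delta_rot":[0,0,0],"fingers":-1},{"linear":[0,0,0],"delta_rot":[0,0,0],"fingers":-1}]'
```

```text
clock: 2.08
ee_pos: [0.4806, -0.3633, 0.0665]
orientation: [-0.001, 0.625, 0.78, 0.0]
wrist_force: [-0.1, 1.3, 0.4]
finger_gap: 0.092
clock: 2.95
ee_pos: [0.481, -0.3638, 0.0675]
orientation: [0.0, 0.625, 0.78, -0.0]
wrist_force: [-0.7, 0.2, 5.3]
finger_gap: 0.0592
```

```bash
python3 -m crank '[{"linear":[0,0,-1],"delta_rot":[0,0,0],"fingers":-1},{"linear":[0,0,-3],"delta_rot":[0,0,0],"fingers":-1},{"linear":[0,0,-6],"delta_rot":[0,0,0],"fingers":-1},{"linear":[0,0,-9],"delta_rot":[0,0,0],"fingers":-1},{"linear":[0,0,-11],"delta_rot":[0,0,0],"fingers":-1},{"linear":[0,0,-11],"delta_rot":[0,0,0],"fingers":-1},{"linear":[0,0,-11],"delta_rot":[0,0,0],"fingers":-1}]'
python3 - <<'E'
from h import *
from rig import env
for n in ["wrist","scene"]:
    c=env.read_camera(n);np.savez(f"pics/{n[0]}2.npz",**c)
    im=c["image"]
    cv2.imwrite(f"pics/{n[0]}2.png",im if n=="wrist" else cv2.resize(im[80:260,140:380],None,fx=3,fy=3))
plan(0.531,-0.11,0.17,79.1)
E
```

```text
clock: 3.82
ee_pos: [0.4803, -0.3629, 0.1755]
orientation: [-0.001, 0.625, 0.78, 0.0]
wrist_force: [-0.3, 0.0, -1.0]
finger_gap: 0.0594
shift cm [23.55 10.48  0.55] rot [ 3.0000e-04 -3.2000e-03 -1.1606e+00] clock 3.925 yawy 12.6 gap 0.0595 F [ 0.53  0.69 -1.75] pos [ 0.4801 -0.3627  0.175 ]
```

View pics/w2.png

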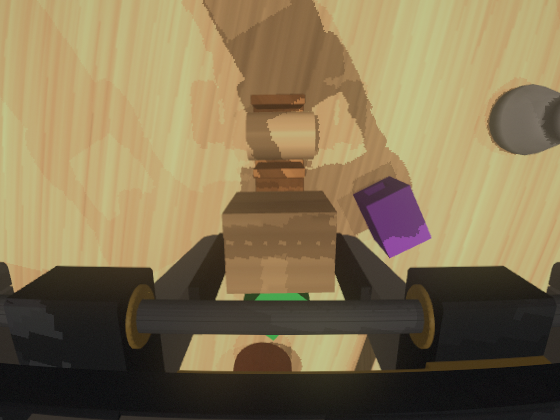

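View pics/s2.png

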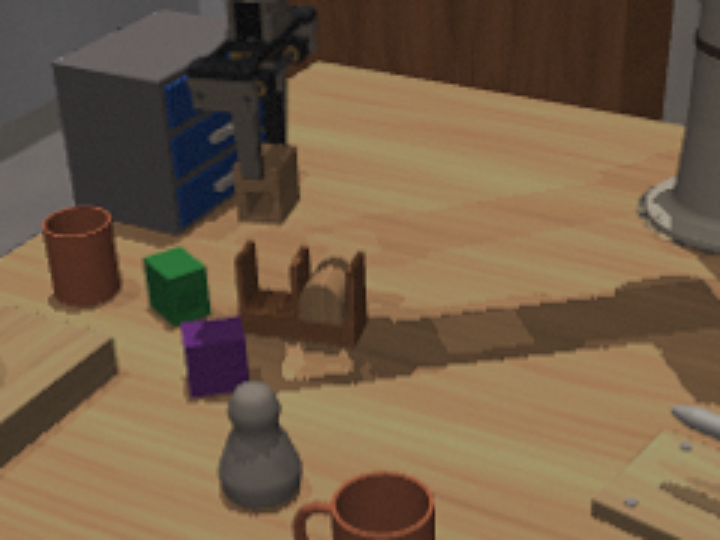

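The block at wrist (278,240) is held level and is clear of the rack; the former stays at (283,135). Carrying it to the clear strip and turning its bore parallel to the bar.

```bash
python3 -m crank '[{"linear":[5,2,0],"delta_rot":[0,0,-0.15],"fingers":-1},{"linear":[11,5,0.3],"delta_rot":[0,0,-0.33],"fingers":-1},{"linear":[16,7,0.5],"delta_rot":[0,0,-0.5],"fingers":-1},{"linear":[20,9,0.5],"delta_rot":[0,0,-0.68],"fingers":-1},{"linear":[22.5,10,0.5],"delta_rot":[0,0,-0.85],"fingers":-1},{"linear":[23.5,10.5,0.5],"delta_rot":[0,0,-1.02],"fingers":-1},{"linear":[23.5,10.5,0.5],"delta_rot":[0,0,-1.16],"fingers":-1},{"linear":[23.5,10.5,0.5],"delta_rot":[0,0,-1.16],"fingers":-1},{"linear":[23.5,10.5,0.5],"delta_rot":[0,0,-1.16],"fingers":-1}]'
python3 - <<'E'
from h import *
plan(0.531,-0.11,0.0385,79.1)
E
```

```text
clock: 5.05
ee_pos: [0.5317, -0.1113, 0.1712]
orientation: [-0.001, 0.097, 0.995, 0.0]
wrist_force: [-0.9, -0.4, -1.2]
finger_gap: 0.0595
shift cm [ 0.08  0.11 13.27] rot [ 0.0002 -0.0011 -0.0031] clock 5.05 yawy 78.92 gap 0.0595 F [-0.89 -0.41 -1.25] pos [ 0.5317 -0.1113  0.1712]
```

```bash
python3 -m crank '[{"linear":[0.1,0.1,4],"delta_rot":[0,0,0],"fingers":-1},{"linear":[0.1,0.1,8],"delta_rot":[0,0,0],"fingers":-1},{"linear":[0.1,0.1,11],"delta_rot":[0,0,0],"fingers":-1},{"linear":[0.1,0.1,12.5],"delta_rot":[0,0,0],"fingers":-1},{"linear":[0.1,0.1,13],"delta_rot":[0,0,0],"fingers":-1},{"linear":[0.1,0.1,13.3],"delta_rot":[0,0,0],"fingers":-1},{"linear":[0.1,0.1,13.3],"delta_rot":[0,0,0],"fingers":-1}]'
```

```text
clock: 5.92
ee_pos: [0.532, -0.1104, 0.0397]
orientation: [0.001, 0.095, 0.995, -0.0]
wrist_force: [-0.4, -0.9, -2.2]
finger_gap: 0.0596
```

```bash
python3 -m crank '[{"linear":[0,0,0.1],"delta_rot":[0,0,0],"fingers":-1},{"linear":[0,0,0.1],"delta_rot":[0,0,0],"fingers":-1}]'; python3 -m crank '[{"linear":[0,0,0.1],"delta_rot":[0,0,0],"fingers":-1},{"linear":[0,0,0.1],"delta_rot":[0,0,0],"fingers":-1}]'
```

```text
clock: 6.18
ee_pos: [0.5315, -0.1101, 0.0382]
orientation: [0.0, 0.095, 0.995, -0.0]
wrist_force: [-0.2, 0.6, -0.5]
finger_gap: 0.0592
clock: 6.42
ee_pos: [0.5315, -0.1102, 0.0375]
orientation: [0.0, 0.095, 0.995, -0.0]
wrist_force: [-2.0, 1.0, 5.1]
finger_gap: 0.0596
```

Touching now (+5 N), so I'll open, then rise.

```bash
python3 -m crank '[{"linear":[0,0,0],"delta_rot":[0,0,0],"fingers":0.5},{"linear":[0,0,0],"delta_rot":[0,0,0],"fingers":1},{"linear":[0,0,0],"delta_rot":[0,0,0],"fingers":1},{"linear":[0,0,0],"delta_rot":[0,0,0],"fingers":1},{"linear":[0,0,0],"delta_rot":[0,0,0],"fingers":1}]'
python3 -m crank '[{"linear":[0,0,-4],"delta_rot":[0,0,0],"fingers":1},{"linear":[0,0,-8],"delta_rot":[0,0,0],"fingers":1},{"linear":[0,0,-12],"delta_rot":[0,0,0],"fingers":1},{"linear":[0,0,-16],"delta_rot":[0,0,0.15],"fingers":1},{"linear":[0,0,-16],"delta_rot":[0,0,1.57],"fingers":1},{"linear":[0,0,-16],"delta_rot":[0,0,1.57],"fingers":1},{"linear":[0,0,-16],"delta_rot":[0,0,1.57],"fingers":1},{"linear":[0,0,-16],"delta_rot":[0,0,1.57],"fingers":1},{"linear":[0,0,-16],"delta_rot":[0,0,1.57],"fingers":1},{"linear":[0,0,-16],"delta_rot":[0,0,1.57],"fingers":1},{"linear":[0,0,-16],"delta_rot":[0,0,1.57],"fingers":1},{"linear":[0,0,-16],"delta_rot":[0,0,1.57],"fingers":1}]'
python3 - <<'E'
from h import *
from rig import env
for n in ["wrist","top"]:
    c=env.read_camera(n);np.savez(f"pics/{n[0]}3.npz",**c)
    im=c["image"]
    cv2.imwrite(f"pics/{n[0]}3.png",im)
plan(0.531,-0.11,0.2,-10.9)
E
```

```text
clock: 7.05
ee_pos: [0.5312, -0.1101, 0.0368]
orientation: [-0.0, 0.095, 0.995, 0.0]
wrist_force: [-0.5, -0.8, 0.3]
finger_gap: 0.092
clock: 8.55
ee_pos: [0.5312, -0.1101, 0.1967]
orientation: [-0.0, 0.772, 0.635, -0.0]
wrist_force: [0.1, -1.4, -1.0]
finger_gap: 0.0919
shift cm [ 0.   -0.02 -0.33] rot [-0.0001 -0.      0.    ] clock 8.65 yawy -10.9 gap 0.0918 F [-0.33 -0.01 -0.28] pos [ 0.5312 -0.11    0.1967]
```

View pics/w3.png

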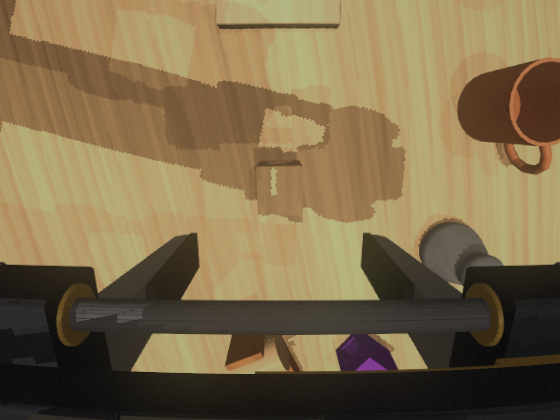

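View pics/t3.png

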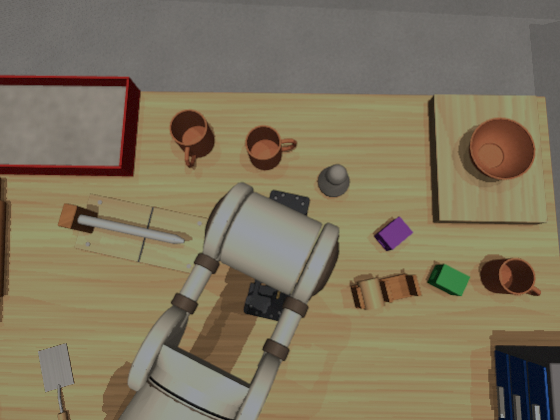

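The block stands alone and upright at wrist (278,190), centred between the jaws. Before regrasping, I'll survey the jig with the empty wrist camera.

```bash
python3 -m crank '[{"linear":[6,0,0],"delta_rot":[0,0,0],"fingers":1},{"linear":[12,0,0],"delta_rot":[0,0,0],"fingers":1},{"linear":[16,0,0],"delta_rot":[0,0,0],"fingers":1},{"linear":[17,0,0],"delta_rot":[0,0,0],"fingers":1},{"linear":[17,0,0],"delta_rot":[0,0,0],"fingers":1},{"linear":[17,0,0],"delta_rot":[0,0,0],"fingers":1}]'
python3 - <<'E'
from h import *
from rig import env
c=env.read_camera("wrist");np.savez("pics/w4.npz",**c);cv2.imwrite("pics/w4.png",c["image"])
plan(0.531,-0.11,0.2,-10.9)
C=Cam(c);print(C.e);print(C.proj([[0.6829,0.3388,0.018],[0.625,0.044,0.018],[0.5007,0.0688,0.018],[0.5559,0.363,0.018],[0.6532,0.1894,0.018],[0.5279,0.2129,0.018],[0.5702,0.0935,0.09]]))
E
```

```text
clock: 9.4
ee_pos: [0.5633, 0.0555, 0.1967]
orientation: [0.0, 0.771, 0.637, -0.0]
wrist_force: [-0.5, -0.2, 0.6]
finger_gap: 0.0921
shift cm [-16.86  -0.02  -0.31] rot [-0.0001  0.0004 -0.0011] clock 9.45 yawy -10.96 gap 0.0922 F [-0.26  0.06 -0.69] pos [0.5633 0.0555 0.1968]
[0.57526439 0.12161833 0.38204939]
[[ 343.71588021 -104.59968008]
 [ 335.10758735  188.10600949]
 [ 224.24323685  187.41352395]
 [ 215.18674694 -104.32022672]
 [ 339.96551029   50.00794723]
 [ 219.03271793   50.65595725]
 [ 279.94114319  160.65066773]]
```

View pics/w4.png

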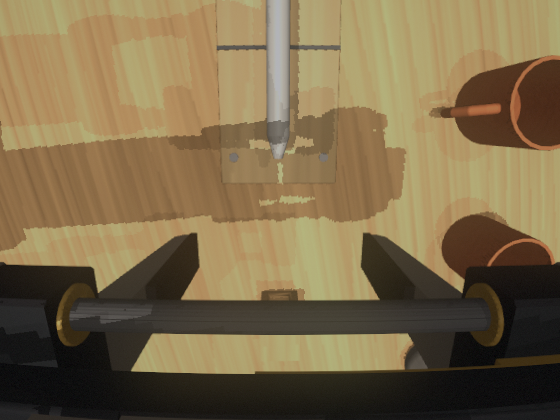

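In the wrist view the mark is at row 48 (columns 218–341), the bar tip at (279,157) and the near board edge at row 183. That is 2–5 px from the top-camera prediction. To cancel camera bias I'll image the mark at the same pixel location where I imaged the block.

```bash
python3 -m crank '[{"linear":[6,0,0],"delta_rot":[0,0,0],"fingers":1},{"linear":[12,0,0],"delta_rot":[0,0,0],"fingers":1},{"linear":[14,0,0],"delta_rot":[0,0,0],"fingers":1},{"linear":[14,0,0],"delta_rot":[0,0,0],"fingers":1},{"linear":[14,0,0],"delta_rot":[0,0,0],"fingers":1}]'
python3 - <<'E'
from h import *
from rig import env
for n in ["wrist","top"]:
    c=env.read_camera(n);np.savez(f"pics/{n[0]}5.npz",**c);cv2.imwrite(f"pics/{n[0]}5.png",c["image"])
plan(0.531,-0.11,0.2,-10.9)
z=lambda im,r,c,k:cv2.resize(im[r[0]:r[1],c[0]:c[1]],None,fx=k,fy=k,interpolation=cv2.INTER_CUBIC)
cv2.imwrite("pics/w3c.png",z(cv2.imread("pics/w3.png"),(145,235),(235,325),6))
cv2.imwrite("pics/t5c.png",z(cv2.imread("pics/t5.png"),(170,330),(220,400),4))
E
```

```text
clock: 10.07
ee_pos: [0.5898, 0.1925, 0.1967]
orientation: [0.0, 0.772, 0.636, -0.0]
wrist_force: [0.4, -0.1, 0.0]
finger_gap: 0.0924
shift cm [-30.83  -0.    -0.3 ] rot [-0.0001  0.0004 -0.0018] clock 10.175 yawy -11.0 gap 0.092 F [-0.95 -0.77  0.08] pos [0.5899 0.1926 0.1968]
```

View pics/w5.png

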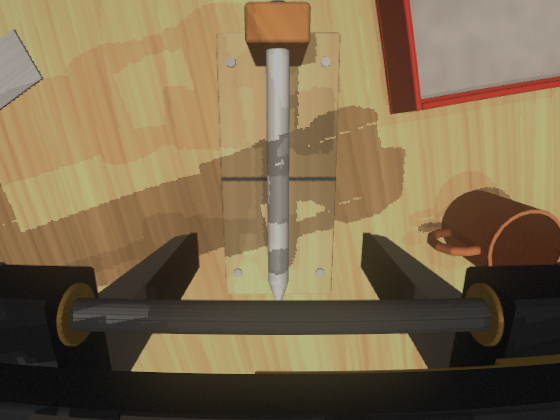

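View pics/w3c.png

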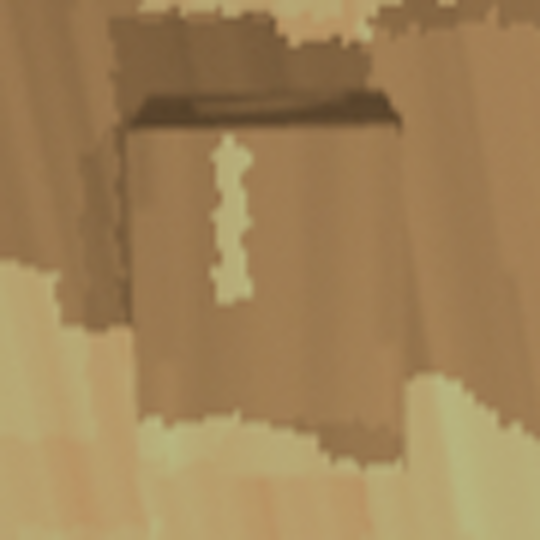

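View pics/t5c.png

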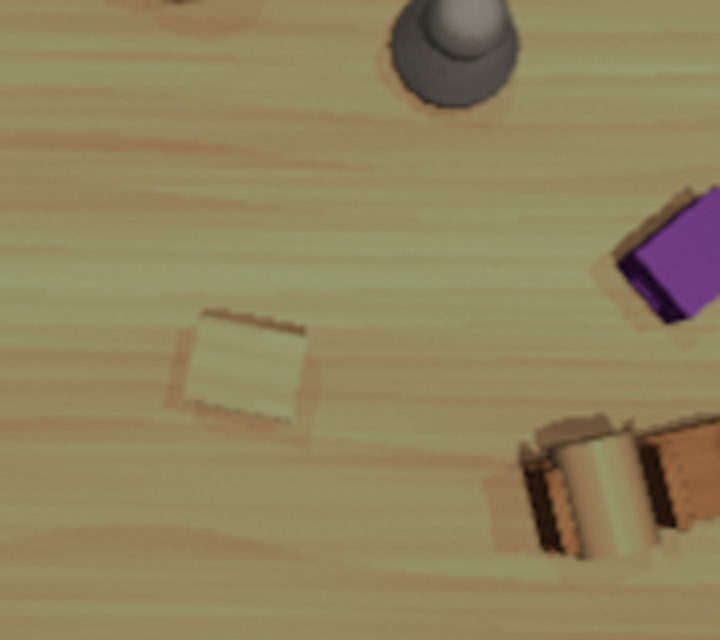

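The mark is at row 178.5 with the bar over it centred at column 278, and the block in w3 spans columns 257–302, rows 166–222. Now the numbers, with bias from the known placement pose.

```bash
python3 - <<'E'
from h import *
import cv2
np.set_printoptions(precision=4,suppress=True)
f=lambda p,o,k:(np.array(p,float)+.5)/k-.5+np.array(o)
t=load("t5");w3=load("w3");w4=load("w4");w5=load("w5")
bt=t.plane(f([(200,315),(307,331),(293,421),(184,403)],(220,170),4),.06);print("block top",bt.mean(0)); 
for i in range(4): d=bt[(i+1)%4]-bt[i]; print(np.linalg.norm(d).round(4),ang(d).round(2))
bw=w3.plane(f([(130,125),(400,125),(403,465),(138,465)],(235,145),6),.06);print("block wrist",bw,bw.mean(0),ang(bw[1]-bw[0]),ang(bw[0]-bw[3]),ang(bw[1]-bw[2]),np.linalg.norm(bw[1]-bw[0]),np.linalg.norm(bw[1]-bw[2]))
# dark line detection in w5 , w4
for w,n,r,cs in ((w5,"w5",(168,190),(225,262)),(w5,"w5",(168,190),(296,333)),(w4,"w4",(38,58),(223,262)),(w4,"w4",(38,58),(300,336))):
    g=cv2.cvtColor(w.im,cv2.COLOR_BGR2GRAY).astype(float)[r[0]:r[1],cs[0]:cs[1]].mean(1)
    wt=np.clip(np.median(g)-12-g,0,None); row=(wt*np.arange(r[0],r[1])).sum()/wt.sum()
    print(n,"row",row.round(2),w.plane([((cs[0]+cs[1]-1)/2,row)],.018))
E
python3 - <<'E'
import cv2
s=cv2.imread("pics/w5.png");z=lambda im,r,c,k:cv2.resize(im[r[0]:r[1],c[0]:c[1]],None,fx=k,fy=k,interpolation=cv2.INTER_CUBIC)
cv2.imwrite("pics/w5c.png",z(s,(200,305),(210,350),5)); cv2.imwrite("pics/w5d.png",z(s,(20,190),(210,350),3.5))
cv2.imwrite("pics/w4c.png",z(cv2.imread("pics/w4.png"),(100,195),(210,350),5))
E
```

```text
block top [ 0.5316 -0.1127  0.06  ]
0.0587 -97.36
0.0488 172.02
0.0595 81.89
0.0481 -8.84
block wrist [[ 0.5137 -0.075   0.06  ]
 [ 0.5576 -0.0836  0.06  ]
 [ 0.5477 -0.1414  0.06  ]
 [ 0.5028 -0.1326  0.06  ]] [ 0.5304 -0.1082  0.06  ] -11.109410028428124 79.28843729477416 80.28590701576644 0.044726290378830365 0.0586420012439986
w5 row 178.62 [[0.5505 0.2115 0.018 ]]
w5 row 178.42 [[0.6296 0.1964 0.018 ]]
w4 row 47.08 [[0.5524 0.2116 0.018 ]]
w4 row 47.04 [[0.6303 0.1966 0.018 ]]
```

View pics/w5d.png

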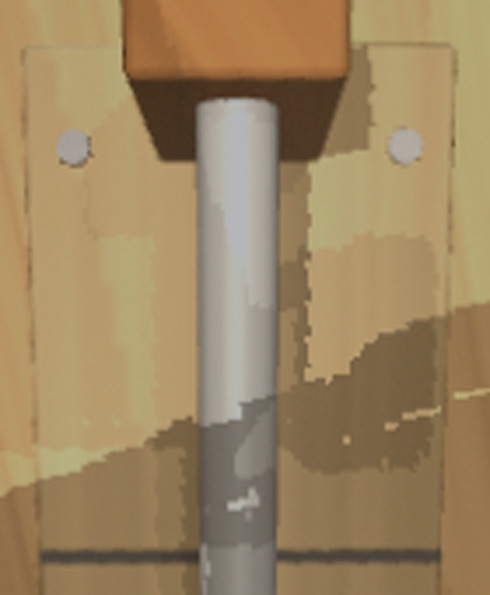

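View pics/w4c.png

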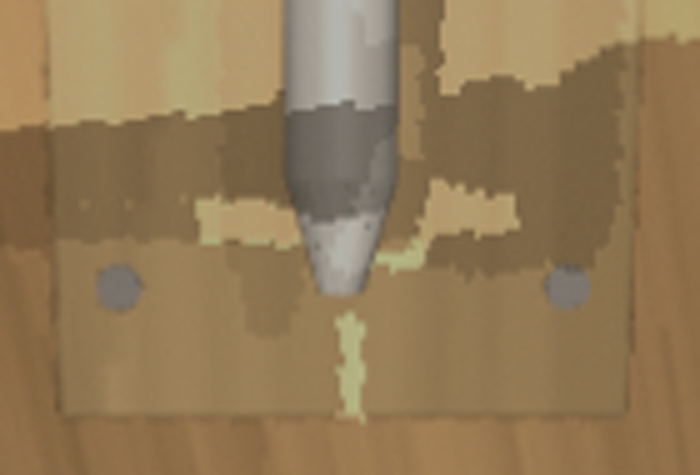

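Run:
```python
from h import *
np.set_printoptions(precision=4,suppress=True)
w4=load("w4");w5=load("w5");t=load("top0")
u=np.array([.1891,.982]);v=np.array([.982,-.1891])
def bar(w,rows,guess):
    P=[]
    for r in rows:
        # silhouette edges measured by gradient in saturation (bar grey vs wood)
        S=cv2.cvtColor(w.im,cv2.COLOR_BGR2HSV)[...,1].astype(float)[r-1:r+2].mean(0)
        m=S[guess-25:guess+26]; lo=np.min(m); th=(lo+np.median(np.r_[S[guess-35:guess-20],S[guess+20:guess+35]]))/2
        def cross(d):
            i=guess
            while S[i]<th: i+=d
            return i-d*(S[i]-th)/(S[i]-S[i-d])
        a,b=cross(-1),cross(1); c=w.plane([((a+b)/2,r)],.09)[0]; P.append(c)
        print(r,round(a,1),round(b,1),c,"lat",(c[:2]@v).round(4),"along",(c[:2]@u).round(4))
    P=np.array(P);print(ang(np.linalg.svd(P-P.mean(0))[2][0]))
bar(w5,[70,90,110,150,170,200,230,260],278)
bar(w4,[20,40,60,80,100,120,130],278)
f=lambda p,o,k:(np.array(p,float)+.5)/k-.5+np.array(o)
for w,p in ((w4,f([(340,295)],(210,100),5)),(t,f([(590,268)],(50,180),4.4))):
    c=w.plane(p,.09)[0];print("tip",c,c[:2]@u,c[:2]@v)
# base board edges in w4, w5 (z .018)
c=w4.plane(f([(60,415),(628,412),(48,100),(637,100)],(210,100),5),.018);print("base w4",c,c[:,:2]@u,c[:,:2]@v,ang(c[0]-c[2]),ang(c[1]-c[3]))
c=w5.plane(f([(24,47),(453,47),(40,555),(441,555)],(210,20),3.5),.018);print("base w5",c,c[:,:2]@u,c[:,:2]@v)
```

```text
70 266.4 288.6 [0.6094 0.3067 0.09  ] lat 0.5404 along 0.4164
90 266.6 288.3 [0.6062 0.2905 0.09  ] lat 0.5404 along 0.3999
110 266.7 288.4 [0.6031 0.2741 0.09  ] lat 0.5404 along 0.3832
150 266.7 288.5 [0.5965 0.2401 0.09  ] lat 0.5404 along 0.3486
170 266.8 288.5 [0.5931 0.2225 0.09  ] lat 0.5404 along 0.3307
200 266.9 288.5 [0.5879 0.1953 0.09  ] lat 0.5404 along 0.3029
230 267.6 288.0 [0.5824 0.1667 0.09  ] lat 0.5404 along 0.2739
260 268.4 287.6 [0.5768 0.1368 0.09  ] lat 0.5405 along 0.2434
-100.87301491932203
20 266.4 289.1 [0.5906 0.2091 0.09  ] lat 0.5404 along 0.317
40 266.5 289.2 [0.5877 0.1935 0.09  ] lat 0.5405 along 0.3011
60 266.6 289.2 [0.5846 0.1777 0.09  ] lat 0.5405 along 0.285
80 266.8 289.2 [0.5816 0.1616 0.09  ] lat 0.5406 along 0.2687
100 266.8 288.8 [0.5783 0.1454 0.09  ] lat 0.5404 along 0.2521
120 266.7 288.8 [0.5751 0.1288 0.09  ] lat 0.5404 along 0.2352
130 266.8 288.8 [0.5734 0.1203 0.09  ] lat 0.5403 along 0.2266
-100.9909742459747
tip [0.5685 0.0957 0.09  ] 0.2014778275679485 0.5401557600444363
tip [0.5702 0.0935 0.09  ] 0.19964271638635167 0.5422169838401932
base w4 [[0.499  0.0748 0.018 ]
 [0.6262 0.051  0.018 ]
 [0.5122 0.1433 0.018 ]
 [0.6387 0.1189 0.018 ]] [0.1678 0.1685 0.2376 0.2375] [0.4759 0.6053 0.4759 0.6047] -100.93320688349587 -100.47004137471376
base w5 [[0.5558 0.3675 0.018 ]
 [0.6816 0.3431 0.018 ]
 [0.5261 0.2168 0.018 ]
 [0.6539 0.192  0.018 ]] [0.466  0.4658 0.3124 0.3122] [0.4763 0.6045 0.4757 0.6058]
```

The bar direction is 79.1° from both wrist views. The wrist-camera lateral offset is steady at 0.5404 and its along-bar bias is about +1.7 mm. Returning to take the block across its sides.

```bash
python3 -m crank '[{"linear":[-6,0,0],"delta_rot":[0,0,0],"fingers":1},{"linear":[-12,0,0],"delta_rot":[0,0,0],"fingers":1},{"linear":[-18,0,0],"delta_rot":[0,0,0],"fingers":1},{"linear":[-24,0,0],"delta_rot":[0,0,0],"fingers":1},{"linear":[-29,0,0],"delta_rot":[0,0,0],"fingers":1},{"linear":[-30.8,0,0],"delta_rot":[0,0,0],"fingers":1},{"linear":[-30.8,0,0],"delta_rot":[0,0,0],"fingers":1},{"linear":[-30.8,0,0],"delta_rot":[0,0,0],"fingers":1}]'
python3 - <<'E'
from h import *
plan(0.5308,-0.1101,0.032,-10.9)
E
```

```text
clock: 11.18
ee_pos: [0.5318, -0.107, 0.1968]
orientation: [-0.0, 0.771, 0.637, 0.0]
wrist_force: [0.5, -0.2, -0.5]
finger_gap: 0.092
shift cm [-0.34 -0.03 16.48] rot [-0.0001 -0.0006  0.0012] clock 11.175 yawy -10.83 gap 0.092 F [ 0.48 -0.24 -0.54] pos [ 0.5318 -0.107   0.1968]
```

```bash
python3 -m crank '[{"linear":[-0.3,0,5],"delta_rot":[0,0,0],"fingers":1},{"linear":[-0.3,0,10],"delta_rot":[0,0,0],"fingers":1},{"linear":[-0.3,0,13],"delta_rot":[0,0,0],"fingers":1},{"linear":[-0.3,0,15.5],"delta_rot":[0,0,0],"fingers":1},{"linear":[-0.3,0,16.5],"delta_rot":[0,0,0],"fingers":1},{"linear":[-0.3,0,16.5],"delta_rot":[0,0,0],"fingers":1},{"linear":[-0.3,0,16.5],"delta_rot":[0,0,0],"fingers":1}]'
python3 -m crank '[{"linear":[0,0,0],"delta_rot":[0,0,0],"fingers":0.2},{"linear":[0,0,0],"delta_rot":[0,0,0],"fingers":0.1},{"linear":[0,0,0],"delta_rot":[0,0,0],"fingers":-1},{"linear":[0,0,0],"delta_rot":[0,0,0],"fingers":-1},{"linear":[0,0,0],"delta_rot":[0,0,0],"fingers":-1},{"linear":[0,0,0],"delta_rot":[0,0,0],"fingers":-1},{"linear":[0,0,0],"delta_rot":[0,0,0],"fingers":-1}]'
python3 - <<'E'
from h import *
plan(0.5308,-0.1101,0.2,-10.9)
E
```

```text
clock: 12.05
ee_pos: [0.5322, -0.1111, 0.0331]
orientation: [0.001, 0.771, 0.637, 0.001]
wrist_force: [0.7, 0.4, -0.0]
finger_gap: 0.0919
clock: 12.92
ee_pos: [0.531, -0.111, 0.0318]
orientation: [-0.0, 0.771, 0.637, -0.0]
wrist_force: [-1.5, -1.1, 1.3]
finger_gap: 0.0455
shift cm [  0.09  -0.04 -16.82] rot [-0.0001 -0.      0.0002] clock 12.925 yawy -10.89 gap 0.0455 F [-1.5  -1.06  1.29] pos [ 0.531  -0.111   0.0318]
```

```bash
python3 -m crank '[{"linear":[0,0,-1],"delta_rot":[0,0,0],"fingers":-1},{"linear":[0,0,-3],"delta_rot":[0,0,0],"fingers":-1},{"linear":[0,0,-5],"delta_rot":[0,0,0],"fingers":-1},{"linear":[0,0,-7],"delta_rot":[0,0,0],"fingers":-1},{"linear":[0,0,-7],"delta_rot":[0,0,0],"fingers":-1},{"linear":[0,0,-7],"delta_rot":[0,0,0],"fingers":-1}]'
python3 - <<'E'
from h import *
plan(0.5581,0.0402,0.1018,-10.9)
E
```

```text
clock: 13.68
ee_pos: [0.5305, -0.1108, 0.1011]
orientation: [-0.0, 0.771, 0.637, -0.0]
wrist_force: [-0.5, 0.3, -1.7]
finger_gap: 0.0456
shift cm [15.35 -0.14 -0.07] rot [-0.0011 -0.0002  0.0002] clock 13.675 yawy -10.89 gap 0.0456 F [-0.53  0.33 -1.67] pos [ 0.5305 -0.1108  0.1011]
```

```bash
python3 -m crank '[{"linear":[4,0,-0.1],"delta_rot":[0,0,0],"fingers":-1},{"linear":[8,0,-0.1],"delta_rot":[0,0,0],"fingers":-1},{"linear":[11,-0.1,-0.1],"delta_rot":[0,0,0],"fingers":-1},{"linear":[13,-0.1,-0.1],"delta_rot":[0,0,0],"fingers":-1},{"linear":[14,-0.1,-0.1],"delta_rot":[0,0,0],"fingers":-1},{"linear":[14,-0.1,-0.1],"delta_rot":[0,0,0],"fingers":-1},{"linear":[14,-0.1,-0.1],"delta_rot":[0,0,0],"fingers":-1}]'
python3 - <<'E'
from h import *
from rig import env
for n in ["wrist","scene","top"]:
    c=env.read_camera(n);np.savez(f"pics/{n[0]}6.npz",**c);im=c["image"]
    if n=="scene": im=cv2.resize(im[150:300,280:480],None,fx=4,fy=4,interpolation=cv2.INTER_CUBIC)
    if n=="top": im=cv2.resize(im[170:290,50:250],None,fx=4,fy=4,interpolation=cv2.INTER_CUBIC)
    cv2.imwrite(f"pics/{n[0]}6.png",im)
plan(0.5581,0.0402,0.1018,-10.9)
E
```

```text
clock: 14.55
ee_pos: [0.5565, 0.0258, 0.1027]
orientation: [0.0, 0.771, 0.637, -0.0]
wrist_force: [-0.5, -1.1, -0.6]
finger_gap: 0.0461
shift cm [ 1.44 -0.11  0.1 ] rot [ 0.      0.0001 -0.0008] clock 14.7 yawy -10.95 gap 0.0453 F [ 0.89  0.35 -1.92] pos [0.5565 0.0259 0.1028]
```

View pics/w6.png

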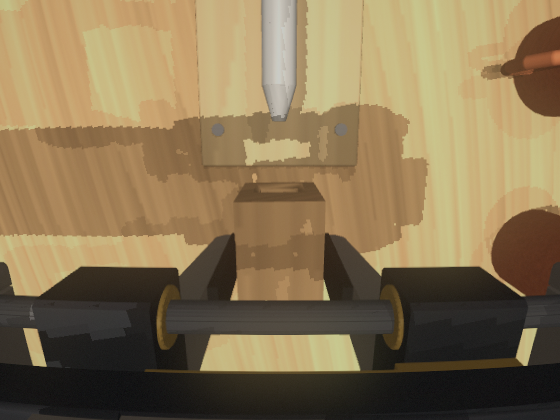

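View pics/s6.png

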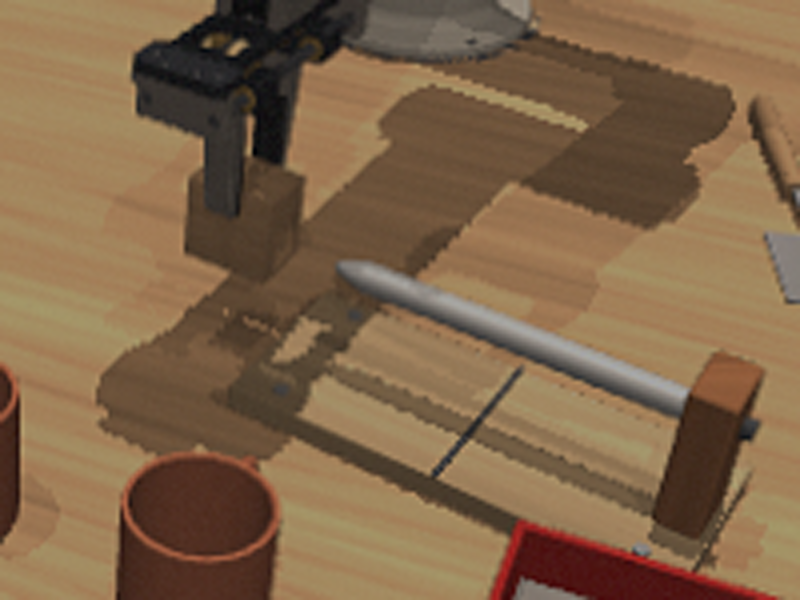

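View pics/t6.png

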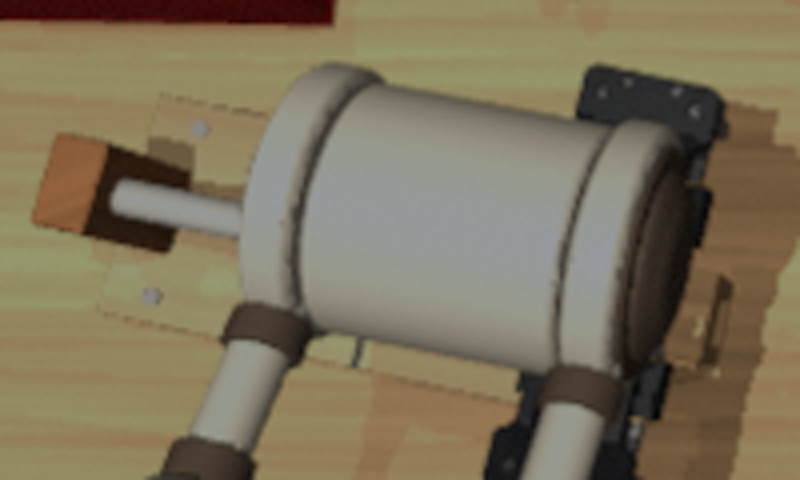

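The block's front top edge is at row 200, columns 235–324, and the bar tip is at (279,120), so they line up well. Now the exact lateral offset.

Run:
```python
from h import *
from rig import env
np.set_printoptions(precision=4,suppress=True)
w=load("w6");u=np.array([.1891,.982]);v=np.array([.982,-.1891])
im=w.im
def prof(r,a,b,ch):
    return [int(x) for x in cv2.cvtColor(im,cv2.COLOR_BGR2HSV)[r-2:r+3,a:b,ch].mean(0)]
print("L",prof(225,229,242,2));print("R",prof(225,316,332,2));print(prof(208,229,242,2),prof(208,316,332,2))
S=cv2.cvtColor(im,cv2.COLOR_BGR2HSV)[...,1].astype(float)
for r in (20,40,60,80):
    s=S[r-1:r+2].mean(0);print(r,[int(x) for x in s[255:268]],[int(x) for x in s[290:304]])
s=env.sense()["ee_pos"];print("tcp lat",s[:2]@v,"along",s[:2]@u)
c=w.plane([(235,200),(324,200)],.131);print(c,(c[:,:2]@v),(c[:,:2]@u))
cv2.imwrite("pics/w6c.png",cv2.resize(im[175:300,215:345],None,fx=4.6,fy=4.6,interpolation=cv2.INTER_CUBIC))
```

```text
L [153, 152, 152, 152, 151, 142, 138, 136, 136, 134, 136, 137, 139]
R [148, 147, 146, 145, 146, 146, 146, 147, 147, 171, 174, 173, 172, 170, 167, 166]
[150, 149, 149, 150, 143, 138, 136, 135, 134, 135, 136, 138, 141] [149, 147, 146, 146, 145, 147, 146, 147, 147, 159, 169, 168, 165, 164, 163, 168]
20 [95, 94, 94, 95, 96, 97, 77, 27, 25, 24, 23, 22, 21] [20, 20, 21, 23, 24, 27, 56, 98, 100, 101, 100, 101, 101, 100]
40 [93, 93, 93, 94, 95, 97, 80, 28, 26, 25, 23, 21, 21] [22, 20, 21, 24, 25, 28, 58, 100, 99, 99, 98, 99, 101, 99]
60 [92, 93, 94, 94, 94, 95, 84, 39, 27, 25, 23, 22, 22] [20, 20, 22, 22, 26, 31, 68, 99, 99, 98, 99, 98, 99, 99]
80 [91, 92, 92, 93, 94, 95, 89, 49, 28, 26, 23, 22, 22] [22, 20, 22, 25, 26, 31, 82, 98, 99, 99, 100, 99, 99, 101]
tcp lat 0.5415784298592272 along 0.13065141199770217
[[0.5401 0.0619 0.131 ]
 [0.5836 0.0535 0.131 ]] [0.5187 0.5629] [0.1629 0.1629]
```

View pics/w6c.png

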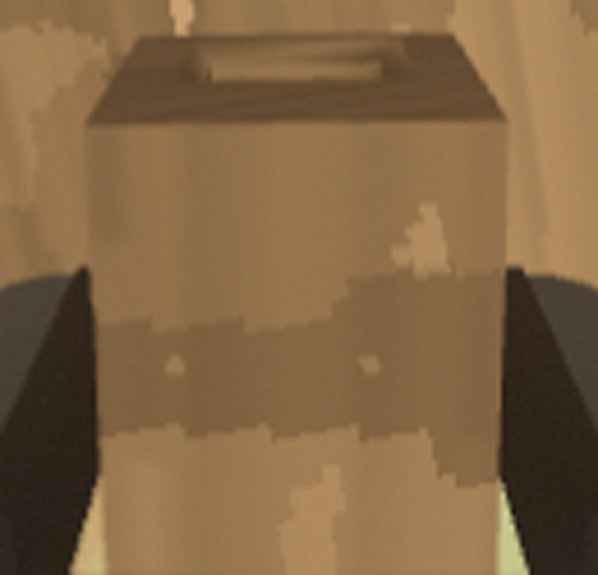

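Relative to the bar, the block's lateral error is about 0.25 mm, and it sits 1 mm high. I'll lower 1 mm and start threading slowly while watching the force.

```bash
python3 -m crank '[{"linear":[0.5,0,0.1],"delta_rot":[0,0,0],"fingers":-1},{"linear":[1.5,0,0.1],"delta_rot":[0,0,0],"fingers":-1},{"linear":[2.5,0,0.1],"delta_rot":[0,0,0],"fingers":-1},{"linear":[3.2,0,0.1],"delta_rot":[0,0,0],"fingers":-1},{"linear":[3.2,0,0.1],"delta_rot":[0,0,0],"fingers":-1}]'
python3 - <<'E'
from h import *
from rig import env
c=env.read_camera("wrist");cv2.imwrite("pics/w7.png",c["image"]);np.savez("pics/w7.npz",**c)
plan(0.5581,0.0402,0.1018,-10.9)
p=env.sense()["ee_pos"];print(p[:2]@[.982,-.1891],p[:2]@[.1891,.982])
E
```

```text
clock: 15.32
ee_pos: [0.5626, 0.0587, 0.1018]
orientation: [-0.0, 0.771, 0.637, -0.0]
wrist_force: [0.2, -0.3, -1.5]
finger_gap: 0.0455
shift cm [-1.87 -0.09 -0.  ] rot [-0.      0.0002  0.001 ] clock 15.375 yawy -10.84 gap 0.0455 F [ 0.61  1.08 -2.11] pos [0.5625 0.0583 0.1018]
0.5413837951288679 0.1636706914997384
```

View pics/w7.png

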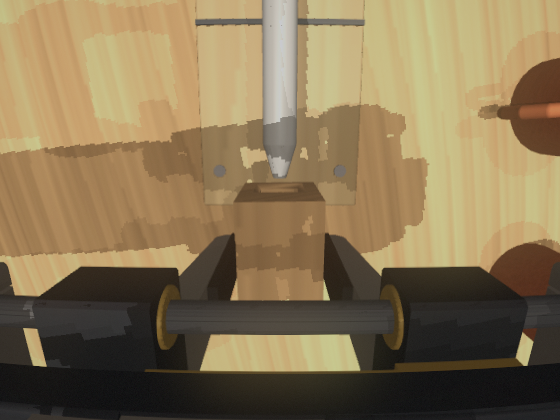

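The bar tip at (279,178) is centred just before the bore mouth. Entering slowly.

```bash
python3 -m crank '[{"linear":[0.5,0,0],"delta_rot":[0,0,0],"fingers":-1},{"linear":[1,0,0],"delta_rot":[0,0,0],"fingers":-1},{"linear":[1.5,0,0],"delta_rot":[0,0,0],"fingers":-1},{"linear":[1.5,0,0],"delta_rot":[0,0,0],"fingers":-1}]'
python3 -m crank '[{"linear":[0.5,0,0],"delta_rot":[0,0,0],"fingers":-1},{"linear":[1,0,0],"delta_rot":[0,0,0],"fingers":-1},{"linear":[1.5,0,0],"delta_rot":[0,0,0],"fingers":-1},{"linear":[1.5,0,0],"delta_rot":[0,0,0],"fingers":-1}]'
python3 -m crank '[{"linear":[0.5,0,0],"delta_rot":[0,0,0],"fingers":-1},{"linear":[1,0,0],"delta_rot":[0,0,0],"fingers":-1},{"linear":[1.5,0,0],"delta_rot":[0,0,0],"fingers":-1},{"linear":[1.5,0,0],"delta_rot":[0,0,0],"fingers":-1}]'
python3 - <<'E'
from h import *
from rig import env
c=env.read_camera("wrist");cv2.imwrite("pics/w8.png",c["image"]);np.savez("pics/w8.npz",**c)
p=env.sense()["ee_pos"];print(p[:2]@[.982,-.1891],p[:2]@[.1891,.982],env.sense()["torque"])
E
```

```text
clock: 15.88
ee_pos: [0.5654, 0.0731, 0.1018]
orientation: [-0.0, 0.771, 0.637, 0.0]
wrist_force: [-0.5, -0.2, -1.7]
finger_gap: 0.0455
clock: 16.38
ee_pos: [0.5682, 0.0879, 0.1018]
orientation: [-0.0, 0.771, 0.637, 0.0]
wrist_force: [-0.1, 0.3, -1.1]
finger_gap: 0.0457
clock: 16.88
ee_pos: [0.5711, 0.1026, 0.1018]
orientation: [-0.0, 0.771, 0.637, 0.0]
wrist_force: [-1.1, -0.1, -1.2]
finger_gap: 0.0457
0.5413813809316316 0.2085501430355497 [-0.00690614 -0.05405298 -0.04202144]
```

View pics/w8.png

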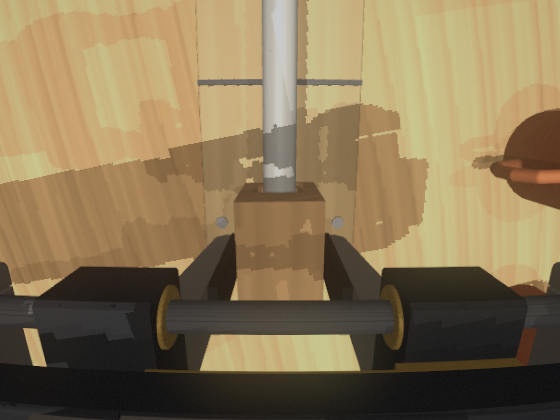

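Threaded with no contact force (about 1 N, noise). Sliding on, then re-measuring the mark from close up.

```bash
python3 -m crank '[{"linear":[1,0,0],"delta_rot":[0,0,0],"fingers":-1},{"linear":[2,0,0],"delta_rot":[0,0,0],"fingers":-1},{"linear":[3,0,0],"delta_rot":[0,0,0],"fingers":-1},{"linear":[4,0,0],"delta_rot":[0,0,0],"fingers":-1},{"linear":[5,0,0],"delta_rot":[0,0,0],"fingers":-1},{"linear":[5.5,0,0],"delta_rot":[0,0,0],"fingers":-1},{"linear":[5.5,0,0],"delta_rot":[0,0,0],"fingers":-1}]'
python3 - <<'E'
from h import *
from rig import env
for n in ["wrist","top","scene"]:
    c=env.read_camera(n);np.savez(f"pics/{n[0]}9.npz",**c);cv2.imwrite(f"pics/{n[0]}9.png",c["image"] if n=="wrist" else cv2.resize(c["image"][150:300,280:480] if n=="scene" else c["image"][170:290,50:250],None,fx=4,fy=4,interpolation=cv2.INTER_CUBIC))
p=env.sense()["ee_pos"];print(p,p[:2]@[.982,-.1891],p[:2]@[.1891,.982])
E
```

```text
clock: 17.8
ee_pos: [0.5814, 0.1565, 0.1018]
orientation: [0.0, 0.771, 0.637, -0.0]
wrist_force: [0.7, -0.2, -1.1]
finger_gap: 0.0458
[0.58139603 0.15594616 0.10177501] 0.5414414846544474 0.26308111848430604
```

View pics/w9.png

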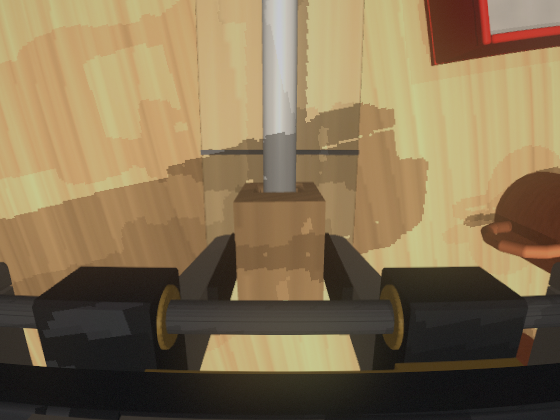

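View pics/s9.png

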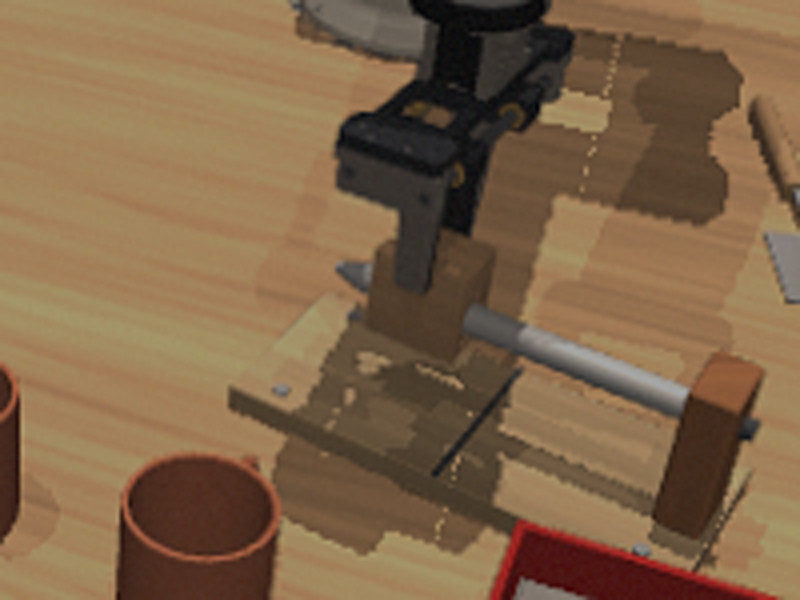

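Run:
```python
from h import *
np.set_printoptions(precision=4,suppress=True)
u=np.array([.1891,.982]);v=np.array([.982,-.1891])
w=load("w9");g=cv2.cvtColor(w.im,cv2.COLOR_BGR2GRAY).astype(float)
for a,b in ((206,255),(302,355)):
    p=g[140:164,a:b].mean(1);wt=np.clip(np.median(p)-12-p,0,None);row=(wt*np.arange(140,164)).sum()/wt.sum()
    c=w.plane([((a+b)/2,row)],.018)[0];print("mark row",row,c[:2]@u,c[:2]@v)
p=g[180:212,245:315].mean(1);print([int(x) for x in p])
for r in (198,199,200,201): c=w.plane([(279,r)],.130)[0];print(r,c[:2]@u)
for r in (182,183,184,185): c=w.plane([(279,r)],.0700)[0];print("front face bottom at z.07?",r,c[:2]@u)
```

```text
mark row 151.96318811212427 0.3117072780139774 0.5001502902513714
mark row 151.7782359679267 0.31194845277226185 0.5809133767643442
[120, 119, 109, 98, 97, 97, 97, 96, 97, 96, 95, 91, 83, 76, 76, 77, 77, 78, 78, 78, 78, 93, 111, 117, 117, 117, 117, 117, 117, 117, 117, 117]
198 0.2970023041029855
199 0.29649485486893007
200 0.2959866615619246
201 0.29547772039533676
front face bottom at z.07? 182 0.2951911344413029
front face bottom at z.07? 183 0.29450561024500577
front face bottom at z.07? 184 0.2938191384642432
front face bottom at z.07? 185 0.2931317142122713
```

In the wrist view the mark is at 0.3118 and the block centre at 0.2656, with the same bias in both, so I need to go 46 mm. The corrected top-camera estimate differs by about 1.5 mm, within tolerance.

```bash
python3 -m crank '[{"linear":[1,0,0],"delta_rot":[0,0,0],"fingers":-1},{"linear":[2,0,0],"delta_rot":[0,0,0],"fingers":-1},{"linear":[3,0,0],"delta_rot":[0,0,0],"fingers":-1},{"linear":[3.8,0,0],"delta_rot":[0,0,0],"fingers":-1},{"linear":[4.3,0,0],"delta_rot":[0,0,0],"fingers":-1},{"linear":[4.6,0,0],"delta_rot":[0,0,0],"fingers":-1},{"linear":[4.6,0,0],"delta_rot":[0,0,0],"fingers":-1},{"linear":[4.6,0,0],"delta_rot":[0,0,0],"fingers":-1}]'
python3 - <<'E'
from h import *
from rig import env
for n in ["wrist","top","scene"]:
    c=env.read_camera(n);np.savez(f"pics/{n[0]}10.npz",**c);cv2.imwrite(f"pics/{n[0]}10.png",c["image"] if n=="wrist" else cv2.resize(c["image"][190:290,360:480] if n=="scene" else c["image"][170:290,50:250],None,fx=4 if n=="top" else 6,fy=4 if n=="top" else 6,interpolation=cv2.INTER_CUBIC))
p=env.sense()["ee_pos"];print(p,p[:2]@[.982,-.1891],p[:2]@[.1891,.982])
E
```

```text
clock: 18.95
ee_pos: [0.5901, 0.2012, 0.1018]
orientation: [0.0, 0.771, 0.637, -0.0]
wrist_force: [-0.2, 0.5, -1.1]
finger_gap: 0.0457
[0.59012384 0.20118773 0.10184315] 0.5414570159773258 0.3091587668420643
```

View pics/w10.png

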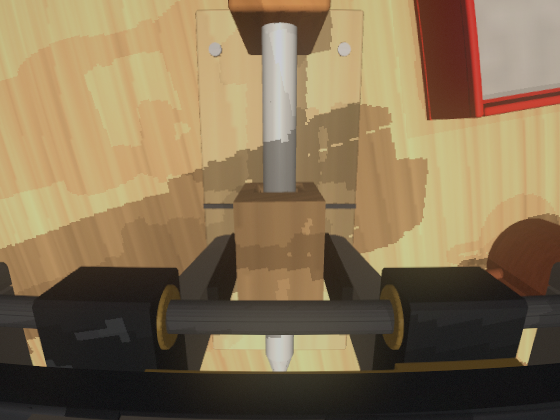

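View pics/s10.png

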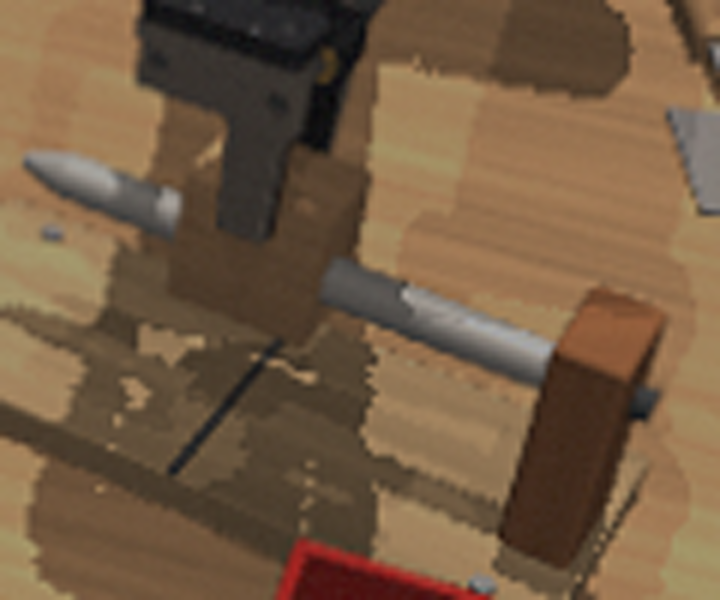

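View pics/t10.png

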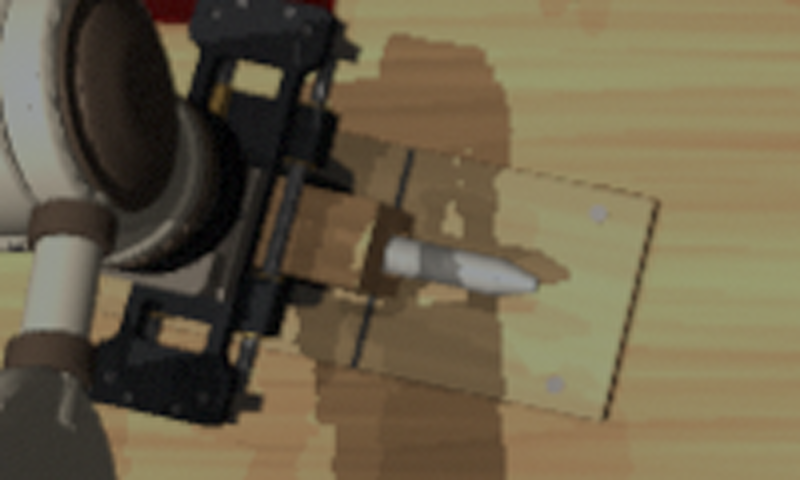

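The mark shows at wrist row 206 either side of the block. I'll check the along-bar offset in both views.

```bash
python3 - <<'E'
from h import *
np.set_printoptions(precision=4,suppress=True)
u=np.array([.1891,.982]);v=np.array([.982,-.1891])
f=lambda p,o,k:(np.array(p,float)+.5)/k-.5+np.array(o)
t=load("t10")
e=t.plane(f([(385,203),(362,288)],(50,170),4),.130);m=t.plane(f([(411,152),(353,367)],(50,170),4),.018)
print("top: edge",e[:,:2]@u,"mark",m[:,:2]@u,"centre-mark",(e[:,:2]@u).mean()+.03-(m[:,:2]@u).mean())
w=load("w10");g=cv2.cvtColor(w.im,cv2.COLOR_BGR2GRAY).astype(float)
ms=[]
for a,b in ((208,230),(329,352)):
    p=g[196:217,a:b].mean(1);wt=np.clip(np.median(p)-12-p,0,None);row=(wt*np.arange(196,217)).sum()/wt.sum()
    c=w.plane([((a+b)/2,row)],.018)[0];ms.append(c[:2]@u)
ed=w.plane([(279,200.8)],.130)[0][:2]@u
print("wrist mark",ms,"edge",ed,"centre-mark",ed-.03-np.mean(ms))
E
python3 - <<'E'
import cv2
s=cv2.imread("pics/t10.png");cv2.imwrite("pics/t10c.png",cv2.resize(s[120:400,230:460],None,fx=2.1,fy=2.1,interpolation=cv2.INTER_CUBIC))
E
```

```text
top: edge [0.2747 0.2747] mark [0.3095 0.3095] centre-mark -0.004796357880402891
wrist mark [np.float64(0.31180736214937105), np.float64(0.311771395385272)] edge 0.34104180172844845 centre-mark -0.0007475770388730707
```

View pics/t10c.png

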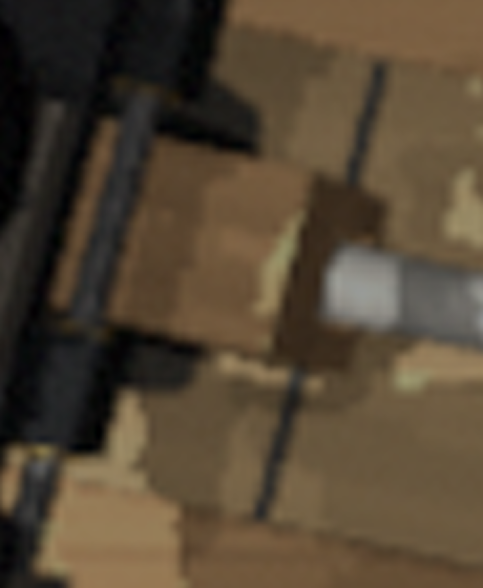

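Both views put the block slightly short of the mark: wrist −0.7 mm, top −3.6 mm before its known bias of about −2.5 to −4 mm. I'll nudge forward 1 mm, then lower 1.5 mm so the release drop is tiny.

```bash
python3 -m crank '[{"linear":[0.1,0,0],"delta_rot":[0,0,0],"fingers":-1},{"linear":[0.1,0,0],"delta_rot":[0,0,0],"fingers":-1},{"linear":[0.1,0,0],"delta_rot":[0,0,0],"fingers":-1},{"linear":[0.1,0,0],"delta_rot":[0,0,0],"fingers":-1}]'
python3 -m crank '[{"linear":[0,0,0.05],"delta_rot":[0,0,0],"fingers":-1},{"linear":[0,0,0.1],"delta_rot":[0,0,0],"fingers":-1},{"linear":[0,0,0.15],"delta_rot":[0,0,0],"fingers":-1},{"linear":[0,0,0.15],"delta_rot":[0,0,0],"fingers":-1},{"linear":[0,0,0.15],"delta_rot":[0,0,0],"fingers":-1},{"linear":[0,0,0.15],"delta_rot":[0,0,0],"fingers":-1}]'
python3 - <<'E'
from h import *
from rig import env
p=env.sense()["ee_pos"];print(p,p[:2]@[.982,-.1891],p[:2]@[.1891,.982])
E
```

```text
clock: 19.6
ee_pos: [0.5903, 0.2024, 0.1018]
orientation: [-0.0, 0.771, 0.637, -0.0]
wrist_force: [0.0, -0.5, -1.7]
finger_gap: 0.0455
clock: 20.35
ee_pos: [0.5903, 0.2024, 0.1003]
orientation: [-0.0, 0.771, 0.637, 0.0]
wrist_force: [-0.9, -0.4, -1.3]
finger_gap: 0.0456
[0.59030369 0.20239575 0.10031343] 0.5414051880519025 0.31037905414095196
```

```bash
python3 -m crank '[{"linear":[0,0,0],"delta_rot":[0,0,0],"fingers":0.3},{"linear":[0,0,0],"delta_rot":[0,0,0],"fingers":0.6},{"linear":[0,0,0],"delta_rot":[0,0,0],"fingers":0.8},{"linear":[0,0,0],"delta_rot":[0,0,0],"fingers":0.8},{"linear":[0,0,0],"delta_rot":[0,0,0],"fingers":0.8}]'
python3 -m crank '[{"linear":[0,0,-1],"delta_rot":[0,0,0],"fingers":0.8},{"linear":[0,0,-3],"delta_rot":[0,0,0],"fingers":0.8},{"linear":[0,0,-6],"delta_rot":[0,0,0],"fingers":0.8},{"linear":[0,0,-9],"delta_rot":[0,0,0],"fingers":0.8},{"linear":[0,0,-10],"delta_rot":[0,0,0],"fingers":0.8},{"linear":[0,0,-10],"delta_rot":[0,0,0],"fingers":0.8}]'
python3 -m crank '[{"linear":[-5,0,0],"delta_rot":[0,0,0],"fingers":0.8},{"linear":[-10,0,0],"delta_rot":[0,0,0],"fingers":0.8},{"linear":[-15,0,0],"delta_rot":[0,0,0],"fingers":0.8},{"linear":[-20,0,0],"delta_rot":[0,0,0],"fingers":0.8},{"linear":[-25,0,0],"delta_rot":[0,0,0],"fingers":0.8},{"linear":[-28,0,0],"delta_rot":[0,0,0],"fingers":0.8},{"linear":[-28,0,0],"delta_rot":[0,0,0],"fingers":0.8},{"linear":[-28,0,0],"delta_rot":[0,0,0],"fingers":0.8}]'
python3 - <<'E'
from h import *
from rig import env
for n in ["top","scene","wrist"]:
    c=env.read_camera(n);np.savez(f"pics/{n[0]}11.npz",**c);im=c["image"]
    cv2.imwrite(f"pics/{n[0]}11f.png",im)
    im={"top":im[185:285,65:225],"scene":im[190:300,340:490],"wrist":im}[n]
    cv2.imwrite(f"pics/{n[0]}11.png",cv2.resize(im,None,fx=1 if n=="wrist" else 5,fy=1 if n=="wrist" else 5,interpolation=cv2.INTER_CUBIC))
E
```

```text
clock: 20.98
ee_pos: [0.5903, 0.2024, 0.1003]
orientation: [0.0, 0.771, 0.637, 0.0]
wrist_force: [-0.4, -0.9, 0.6]
finger_gap: 0.0826
clock: 21.72
ee_pos: [0.5908, 0.2025, 0.2014]
orientation: [0.001, 0.771, 0.637, 0.001]
wrist_force: [-0.4, -0.1, -0.5]
finger_gap: 0.083
clock: 22.72
ee_pos: [0.537, -0.0716, 0.1994]
orientation: [-0.001, 0.771, 0.637, -0.0]
wrist_force: [-0.4, 0.2, 0.6]
finger_gap: 0.0829
```

View pics/t11.png

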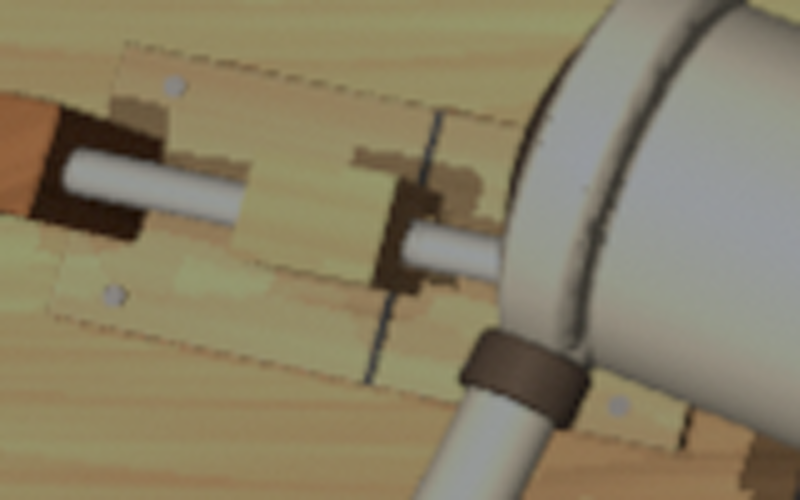

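View pics/s11.png

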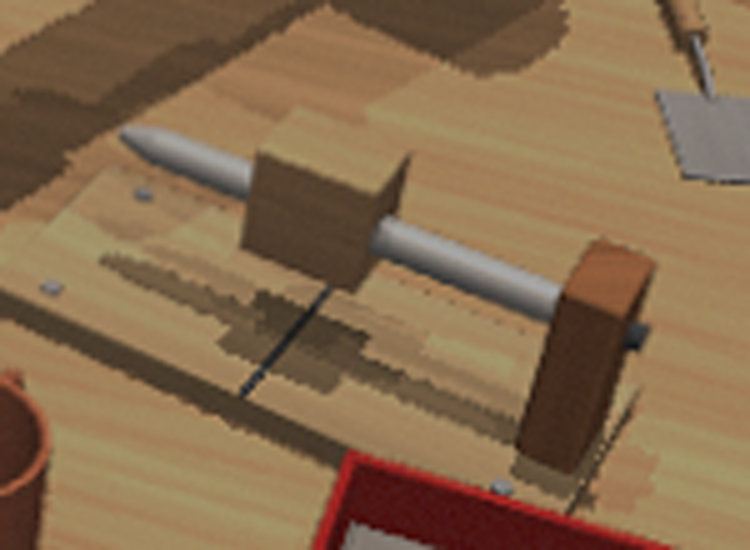

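View pics/t11f.png

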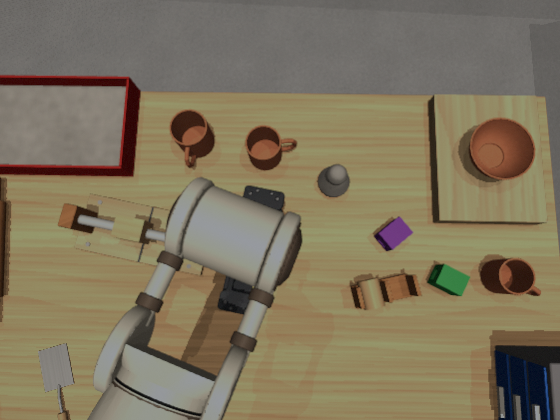

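Run:
```python
from h import *
np.set_printoptions(precision=4,suppress=True)
u=np.array([.1891,.982]);v=np.array([.982,-.1891])
f=lambda p,o,k:(np.array(p,float)+.5)/k-.5+np.array(o)
t=load("t11");s=load("s11")
c=t.plane(f([(252,163),(399,182),(372,285),(236,258)],(65,185),5),.128)[:,:2]
m=t.plane(f([(439,113),(370,382)],(65,185),5),.018)[:,:2]
print("top corners along",c@u,"lat",c@v,"mark",m@u)
# scene: outer bottom edge of +x side face (z .068) and mark
b=s.plane(f([(243,247),(345,291)],(340,190),5),.068)[:,:2]; tp=s.plane(f([(258,152),(378,194)],(340,190),5),.128)[:,:2]
ms=s.plane(f([(243,395),(330,290)],(340,190),5),.018)[:,:2]
print("scene bottom",b@u,b@v,"top",tp@u,tp@v,"mark",ms@u,ms@v)
# scene-cam and top-cam triangulated block edge corners
ps=f([(258,152),(378,194)],(340,190),5); pt=f([(399,182),(252,163)],(65,185),5)
for a,b2 in zip(ps,pt):
    X,e=tri(s,a,t,b2);print("tri",X,e,X[:2]@u,X[:2]@v)
ps=f([(243,395)],(340,190),5)[0];pt=f([(439,113)],(65,185),5)[0]
X,e=tri(s,ps,t,pt);print("tri mark",X,e,X[:2]@u)
```

```text
top corners along [0.3393 0.278  0.2777 0.3349] lat [0.5578 0.5627 0.5198 0.5188] mark [0.3097 0.3081]
scene bottom [0.2847 0.339 ] [0.5606 0.562 ] top [0.2852 0.3442] [0.5648 0.5615] mark [0.3136 0.3142] [0.6039 0.5039]
tri [0.6049 0.1704 0.1242] 0.004871290260737732 0.28171780169007676 0.5618005304885733
tri [0.6121 0.2304 0.1243] 0.0022460731123734624 0.34200912059831107 0.5574693330958576
tri mark [0.6521 0.1919 0.0168] 0.003670459173388541 0.3118007093759281
```

The block hangs upright. Triangulated from scene and top, its middle is at 0.3119 along the bar against 0.3118 for the mark (top alone −1 mm, scene alone about +1/−2 mm). The bystanders' pixels are unchanged: figure (335,180), mug (264,147), former (370,293). Handing in.

Run:
```python
from rig import env
print(env.sense()["clock"],env.job_done())
```

```text
the job is handed in; nothing more can be done
22.875 None
```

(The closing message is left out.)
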